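# Set out two case trays for polishing

### The job

Set out the polishing things on the two case trays: on the tray with the tan cast put the brown grinding wheel on the left outlined place and the bur block to the right of it, and on the tray with the blue cast put the felt cone on the right place, the compound bar to the left of it, and the felt wheel flat on top of the bar. Everything stands upright or flat, as it does at the start, and centred on its place (the wheel centred on the bar), the bar and the bur block with their long sides running front to back on the tray; left and right are as seen from the robot.

Things in the scene. Friction and masses are not known exactly. Their poses are not given: they have to be found in the camera images.
- tray_tan: fixed grey case tray, 150 x 150 mm, floor 4 mm thick, rim 8 mm high, with the tan jaw cast (50 x 62 x 27 mm) fixed on it 42 mm behind the middle; in front of it two white-outlined places, 66 (x) x 56 mm. Origin: centre of the underside; x to the tray's back, y to its left, z up; yaw up to 9 degrees. Centres of the places: left [-0.033, 0.035, 0.004], right [-0.033, -0.035, 0.004].
- tray_blue: fixed grey case tray, 150 x 150 mm, floor 4 mm thick, rim 8 mm high, with the blue jaw cast (50 x 62 x 35 mm) fixed on it 42 mm behind the middle; in front of it two white-outlined places, 66 (x) x 56 mm. Origin: centre of the underside; x to the tray's back, y to its left, z up; yaw up to 9 degrees. Centres of the places: left [-0.033, 0.035, 0.004], right [-0.033, -0.035, 0.004].
- grind_wheel_mid (a point): small brown grinding wheel with a pale grey hub, lying flat, diameter 40 mm, 12 mm high over the hub, its rim about 9 mm thick. Point: on its axis, 6 mm above its underside; z up.
- bur_block_mid (a point): pale metal bur block, 26 x 62 x 18 mm, with fixed coloured burs sticking up to 48 mm; grasp the block itself across its 26 mm sides. Point: centre of the block, 9 mm above its underside; x along the 26 mm, y along the 62 mm, z up.
- compound_bar_mid (a point): half-used bar of orange-tan polishing compound with a red wrapper patch, 38 x 60 x 28 mm, flat top. Point: its centre, 14 mm above its underside; x along the 38 mm, y along the 60 mm, z up.
- felt_wheel_mid (a point): cream felt polishing wheel with a dark red hub, lying flat, diameter 50 mm, 15 mm high, its flat underside able to rest on the bar. Point: on its axis, 7.5 mm above its underside; z up.
- felt_cone_mid (a point): cream felt polishing cone standing on its base, 29 mm across the base, narrowing to a rounded tip, 46 mm high. Point: on its axis, 23 mm above its base; z up.

How it is judged (in metres and radians):
At the end, for the whole second after the job is handed in: Tan tray: grinding wheel left, bur block right; blue tray: bar left, cone right; each within 13 mm of its place's centre along both tray axes, on the floor, upright within 7 degrees. Felt wheel flat on the bar, within 12 mm of its centre. Bar and block front to back within 15 degrees. All at rest (x of grind_wheel_mid in the frame of tray_tan between -0.046 and -0.02 m and y of grind_wheel_mid in the frame of tray_tan between 0.022 and 0.048 m and z of grind_wheel_mid in the frame of tray_tan between 0.006 and 0.014 m and x of bur_block_mid in the frame of tray_tan between -0.046 and -0.02 m and y of bur_block_mid in the frame of tray_tan between -0.048 and -0.022 m and z of bur_block_mid in the frame of tray_tan between 0.009 and 0.017 m and x of compound_bar_mid in the frame of tray_blue between -0.046 and -0.02 m and y of compound_bar_mid in the frame of tray_blue between 0.022 and 0.048 m and z of compound_bar_mid in the frame of tray_blue between 0.014 and 0.022 m and x of felt_cone_mid in the frame of tray_blue between -0.046 and -0.02 m and y of felt_cone_mid in the frame of tray_blue between -0.048 and -0.022 m and z of felt_cone_mid in the frame of tray_blue between 0.023 and 0.031 m and angle between each of grind_wheel_mid, felt_cone_mid, compound_bar_mid, felt_wheel_mid, bur_block_mid's own z axis and vertical below 0.12 rad and angle between the y axis of bur_block_mid and the x axis of tray_tan, either way round below 0.26 rad and angle between the y axis of compound_bar_mid and the x axis of tray_blue, either way round below 0.26 rad and horizontal distance between felt_wheel_mid and compound_bar_mid below 0.012 m and z of felt_wheel_mid in the frame of compound_bar_mid between 0.0175 and 0.0255 m and linear speed of each of grind_wheel, felt_cone, compound_bar, felt_wheel, bur_block below 0.02 m/s); the robot touches nothing.
It also fails if it takes over 112 s, if anything falls off the work surface, if the arm or the gripper's body presses on something with over 40 N, if the wrist force passes 120 N, or if a joint passes its speed limit or range.

### The arm

A 6-joint arm with a two-finger parallel gripper is mounted at the origin on a cart in front of the work surface, level with it; the furniture and walls round the work are solid. World frame = base frame: x ahead of the robot, y to its left, z up, the work surface at z = 0. Lengths are in m, angles in degrees, forces in N, time in s.
With the tool pointing down it reaches from about 0.35 to 0.875 m from the base axis. Payload 4.2 kg.
Tool frame: the origin (TCP) lies at the very end of the fingers, on their centre line; the grasp point (between the pads) lies 19 mm behind it (r.hold_point_z is the distance from the TCP to the grasp point, in m); z points along the fingers, y is the direction in which the jaws open and shut (so a half turn about z gives the same grasp; the last joint's range is limited). The gripper opens to 87 mm and grips with 3 to 60 N. Pads are 19 mm wide; open, the fingers measure 117 mm over their backs; the gripper's body (75 mm by 190 mm) begins 51 mm behind the grasp point.
Start: joints at [85.29, 22.042, 0.453, 0, -68.411, -14.817], TCP at [0.209, 0.589, 0.189] pointing down, gripper open.
Joint ranges: [-179.83, 179.83], [-69.29, 118.12], [-61.27, 80.66], [-181.25, 117.63], [-171.15, -9.14], [-177.46, 177.46]. Speed limits (degrees/s): [159.86, 159.86, 180, 180, 180, 180].

### API

Orientations are given as a 3x3 rotation matrix whose columns are the frame's x, y, z axes.
In Python, from station import r, cams, ticket gives the robot as it stands.
- The arm moves only by the tool drive_tool, never from a script. Its argument "deltas" is a list of rows, each an object of numbers: "dx", "dy", "dz": the shift along the tool's x, y, z in m; "wx", "wy", "wz": the turn, a rotation vector about the tool's x, y, z in degrees. A call has 1 to 20 rows; each row is the pose to reach, as a shift and turn from the pose commanded when the call began, along the tool's axes at that moment; what a row does not reach only later rows make up. A row lasts 1/10 s, in which the tool goes at most 50 mm and 8.59 degrees, less where a joint would pass 70% of its speed; a pose out of reach is approached as far as the arm can. A call with a gripper value outside its range is refused whole. "gripper" is the opening, from 0 (shut) to 1 (fully open), set as the call begins (left out, the last holds). The fingers move at their own pace and stop on an object; the grip force is fixed at half the most. Time passes only in rows, so rows that repeat a pose let the fingers close. It gives the time, the measured TCP pose, the force and the opening at its end, in the units of the state.
- r.sense(): the state, without advancing time (a new reading comes with each control period).
- cams.capture(name): name is "scene" or "top" or "wrist"; returns the picture (400x640x3 uint8, red, green, blue); there is no depth.
- cams.camera_model(name): a dict with "intrinsics" (3x3 intrinsics, pixels), "extrinsics" (4x4, takes a point from world to camera coordinates); the wrist camera has in their place "T_tool_cam" (4x4, takes a point from camera to tool coordinates, whose origin is the TCP and whose axes are the flange's). Camera axes: x right, y down, z forward; pixel columns grow to the right and rows downward; lengths in m; the calibration is good to about 2 mm. The wrist camera is an equidistant fisheye: a pixel r from the principal point sees the ray r / f radians off the axis. A picture is of the moment at which its call begins: read the wrist's pose just before it. camera_model takes no time and is no camera call.
- ticket.finish_job(): hands the job in, once; it reports no verdict.
The state is a dict: "time_s": time; "joints": joint angles; "joint_velocities": joint speeds; "effort": joint torques, N m; "tcp_pos": TCP position; "ee_rot": TCP orientation; "wrist_force": force on the tool from outside, world axes, zero at the start; "moment": the same for the moment, N m; "gripper_width": opening from 0.0 (shut) to 1.0 (fully open).
Only numpy, scipy, OpenCV 4.12 (cv2) and the standard library are available. Lean on these libraries where they do the work, as an engineer would, in place of code of your own. Each camera call takes 0.05 s, during which the arm holds its last target.

## Working session

There is one attempt and no reset: what is moved stays moved. The work goes in short steps, Python scripts to look and compute and a tool call to move; the robot and the scene stay as the last step left them, time stands still between calls to the robot, and variables do not carry over. Pictures are saved under pics/ and viewed, and the job is handed in when it is done.

Besides the shell and the picture viewer there is one more tool, called after ">>>" in YAML: its name, and indented under it one key for each argument. drive_tool: Moves the arm, as the interface text tells. Its arguments: {"type":"object","properties":{"deltas":{"type":"array","items":{"type":"object","properties":{"dx":{"type":"number"},"dy":{"type":"number"},"dz":{"type":"number"},"wx":{"type":"number"},"wy":{"type":"number"},"wz":{"type":"number"}}}},"gripper":{"type":"number"}},"required":["deltas"]}

```bash
ls; mkdir -p pics
python3 - <<'E'
from station import r,cams,ticket
import cv2
for n in("scene","top","wrist"):
    im=cams.capture(n); cv2.imwrite(f"pics/{n}0.png",im[:,:,::-1])
    m=cams.camera_model(n); print(n,{k:(v.round(4).tolist() if hasattr(v,'round') else v) for k,v in m.items()})
s=r.sense();print(s, r.hold_point_z)
E
```

```text
pics
scene {'intrinsics': [[415.5618, 0.0, 321.9797], [0.0, 415.5618, 200.5361], [0.0, 0.0, 1.0]], 'extrinsics': [[-0.5024, -0.8646, 0.0114, 0.2882], [-0.4157, 0.23, -0.8799, 0.2385], [0.7581, -0.4468, -0.475, 0.545], [0.0, 0.0, 0.0, 1.0]]}
top {'intrinsics': [[389.4444, 0.0, 314.6342], [0.0, 389.4444, 196.4742], [0.0, 0.0, 1.0]], 'extrinsics': [[0.0008, -0.9996, -0.028, 0.0791], [-0.9935, 0.0024, -0.1142, 0.4574], [0.1142, 0.0279, -0.9931, 0.8867], [0.0, 0.0, 0.0, 1.0]]}
wrist {'intrinsics': [[309.7069, 0.0, 316.3237], [0.0, 309.7069, 195.8977], [0.0, 0.0, 1.0]], 'T_tool_cam': [[-0.0003, -0.969, -0.2471, 0.0665], [1.0, -0.0004, 0.0004, -0.0001], [-0.0005, -0.2471, 0.969, -0.1957], [0.0, 0.0, 0.0, 1.0]]}
{'time_s': 0.15, 'joints': array([ 8.52907682e+01,  2.20808387e+01,  3.99450494e-01, -1.82864331e-02,
       -6.84102775e+01, -1.48153233e+01]), 'joint_velocities': array([-0.00206426, -0.04586891,  0.15939222,  0.01089166, -0.04803946,
        0.0461411 ]), 'effort': array([-1.97867996e-05, -3.91049552e+01,  1.87588102e+01,  4.22236472e+00,
        1.24045339e-02, -1.34138895e-04]), 'tcp_pos': array([0.20872745, 0.58860123, 0.18852626]), 'ee_rot': array([[ 9.42459037e-01, -3.34321374e-01, -4.27111532e-04],
       [-3.34321624e-01, -9.42457737e-01, -1.57008527e-03],
       [ 1.22378497e-04,  1.62253367e-03, -9.99998676e-01]]), 'wrist_force': array([ 0.12792239,  0.05051978, -0.73431893]), 'moment': array([ 0.0253638 ,  0.02186575, -0.01414779]), 'gripper_width': 0.9963464426025574} 0.0187
```

View pics/top0.png

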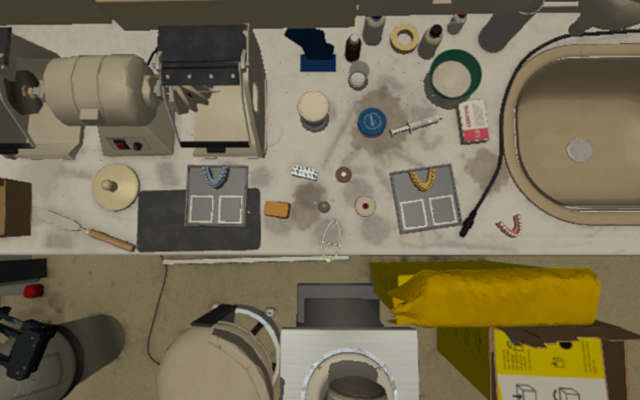

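View pics/scene0.png

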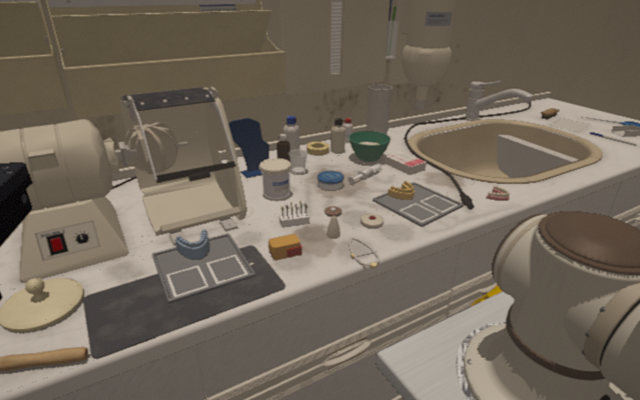

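View pics/wrist0.png

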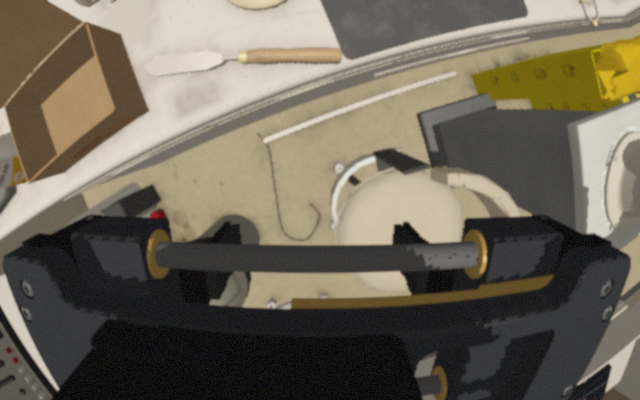

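Run:
```python
import cv2,numpy as np
im=cv2.imread("pics/top0.png")
cv2.imwrite("pics/t1.png",cv2.resize(im[150:250,170:310],None,fx=5.6,fy=5.6,interpolation=cv2.INTER_CUBIC))
cv2.imwrite("pics/t2.png",cv2.resize(im[150:250,280:470],None,fx=4.2,fy=4.2,interpolation=cv2.INTER_CUBIC))
im=cv2.imread("pics/scene0.png")
cv2.imwrite("pics/s1.png",cv2.resize(im[170:310,140:400],None,fx=3,fy=3,interpolation=cv2.INTER_CUBIC))
```

```text
(no output)
```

View pics/t1.png

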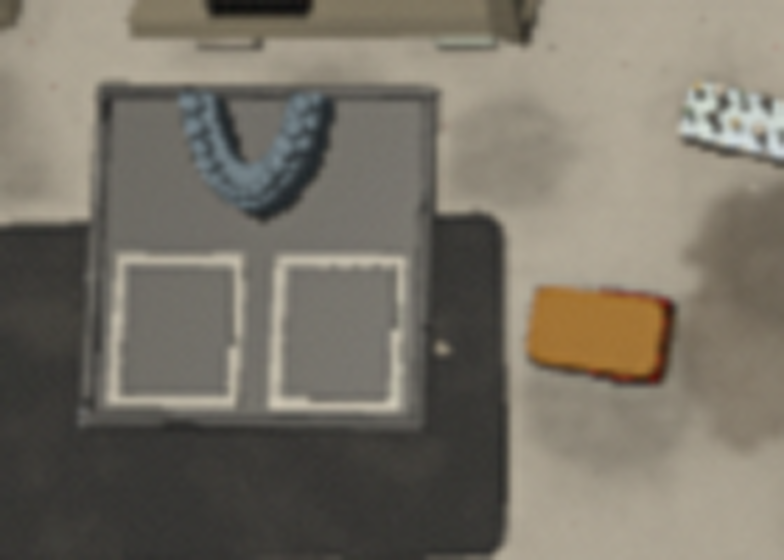

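View pics/t2.png

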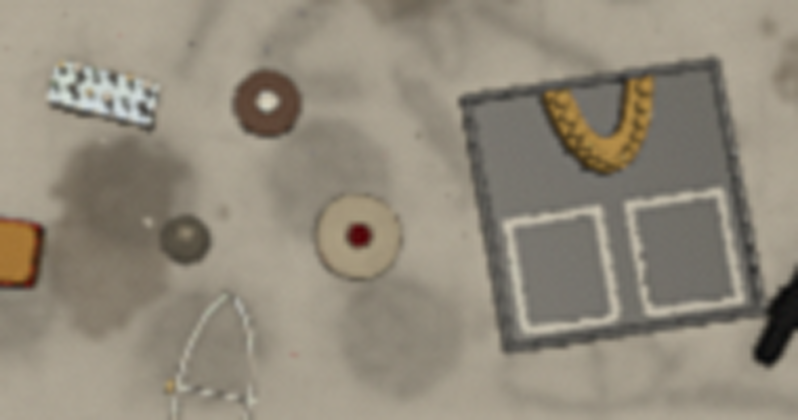

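View pics/s1.png

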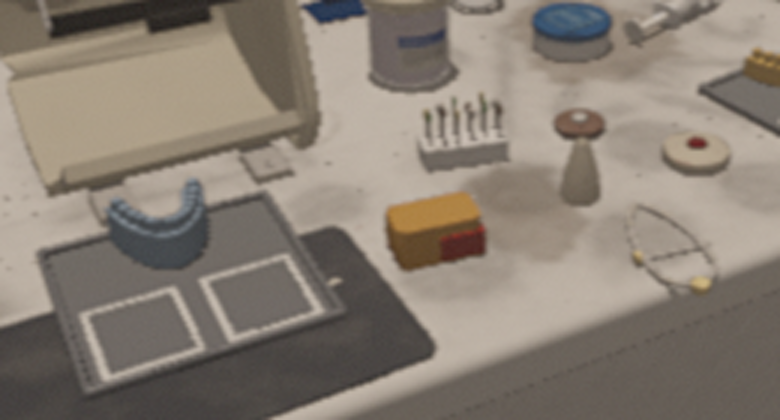

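```bash
cat > h.py <<'E'
import numpy as np, cv2
from station import r,cams,ticket
def ray(name,u,v,s=None):
    m=cams.camera_model(name); K=m["intrinsics"]
    if name!="wrist":
        E=m["extrinsics"];R=E[:3,:3];C=-R.T@E[:3,3]
        d=R.T@np.array([(u-K[0,2])/K[0,0],(v-K[1,2])/K[1,1],1]);return C,d
    s=s or r.sense(); T=m["T_tool_cam"]
    du,dv=u-K[0,2],v-K[1,2];rr=np.hypot(du,dv);th=rr/K[0,0]
    d=np.array([np.sin(th)*du/max(rr,1e-9),np.sin(th)*dv/max(rr,1e-9),np.cos(th)])
    return s["tcp_pos"]+s["ee_rot"]@T[:3,3], s["ee_rot"]@T[:3,:3]@d
def hit(name,u,v,z,s=None):
    C,d=ray(name,u,v,s);k=(z-C[2])/d[2];return (C+k*d)[:2]
def proj(name,p,s=None):
    m=cams.camera_model(name);K=m["intrinsics"];p=np.asarray(p,float)
    if name!="wrist":
        c=m["extrinsics"][:3,:3]@p+m["extrinsics"][:3,3]
        return K[0,0]*c[0]/c[2]+K[0,2],K[1,1]*c[1]/c[2]+K[1,2]
    T=m["T_tool_cam"];R=s["ee_rot"]@T[:3,:3];C=s["tcp_pos"]+s["ee_rot"]@T[:3,3]
    c=R.T@(p-C);th=np.arctan2(np.hypot(c[0],c[1]),c[2]);a=np.arctan2(c[1],c[0])
    return K[0,0]*th*np.cos(a)+K[0,2],K[0,0]*th*np.sin(a)+K[1,2]
def crop(u,v,x0,y0,f): return x0+(u+.5)/f-.5, y0+(v+.5)/f-.5
E
python3 - <<'E'
from h import *
np.set_printoptions(precision=4,suppress=True)
print(ray("top",314,196)[0])
def A(pts,z): return np.array([hit("top",*crop(u,v,170,150,5.6),z) for u,v in pts])
def B(pts,z): return np.array([hit("top",*crop(u,v,280,150,4.2),z) for u,v in pts])
def tray(c,n):
    # order BL,BR,FR,FL
    m=c.mean(0); f=(c[0]+c[1]-c[2]-c[3]); l=(c[0]+c[3]-c[1]-c[2])
    print(n,m,"yaw",np.degrees(np.arctan2(f[1],f[0])),np.degrees(np.arctan2(-l[0],l[1])),"size",np.linalg.norm(f)/2,np.linalg.norm(l)/2)
tray(A([(102,87),(437,91),(420,425),(82,423)],.008),"blue")
tray(A([(114,254),(243,255),(239,406),(107,408)],.004),"blue L")
tray(A([(274,255),(408,257),(402,410),(268,409)],.004),"blue R")
tray(B([(461,97),(716,59),(764,309),(506,351)],.008),"tan")
tray(B([(504,221),(603,207),(620,322),(521,335)],.004),"tan L")
tray(B([(627,202),(722,189),(744,301),(646,315)],.004),"tan R")
print("wheel",B([(267,103)],.012),"fwheel",B([(359,236)],.015),"cone tip?",B([(187,233)],.045), "cone base",B([(185,240)],.015))
im=cv2.imread("pics/top0.png")
hsv=cv2.cvtColor(im,cv2.COLOR_BGR2HSV)
m=((hsv[...,1]>130)&(hsv[...,0]<22)&(hsv[...,0]>8)&(hsv[...,2]>110)).astype(np.uint8)
m[:, :250]=0;m[:,300:]=0;m[:190]=0;m[225:]=0
pts=np.argwhere(m)[:,::-1]
rc=cv2.minAreaRect(pts.astype(np.float32));bx=cv2.boxPoints(rc);print(rc)
w=np.array([hit("top",*p,.028) for p in bx]);print(w,w.mean(0))
print("bur top z18",B([(58,62),(160,82),(154,128),(48,102)],.03))
E
```

```text
[0.3531 0.0532 0.935 ]
blue [0.4635 0.3176] yaw -1.447859569230647 -0.6580743643478905 size 0.14551431766045664 0.14626876485929508
blue L [0.4313 0.3544] yaw -0.10370371403253473 0.12540355413951468 size 0.06605873291838173 0.05683903931552796
blue R [0.4303 0.2839] yaw -0.7678761025888856 -0.7273850448246797 size 0.06634243874841718 0.05814351116234192
tan [ 0.4556 -0.1836] yaw 8.566076568638586 8.803892125433423 size 0.1451486584803219 0.14649885254791978
tan L [ 0.4173 -0.1556] yaw 6.801397307797651 7.735904319156297 size 0.065381337670582 0.0564028921460031
tan R [ 0.4283 -0.2249] yaw 8.176502008970347 7.93033926447745 size 0.06448773093232435 0.05491650631303679
wheel [[0.513  0.0107]] fwheel [[ 0.4364 -0.0402]] cone tip? [[0.4355 0.0564]] cone base [[0.4343 0.0577]]
((276.0499572753906, 208.84999084472656), (23.699220657348633, 14.41894245147705), 4.398705005645752)
[[0.4137 0.198 ]
 [0.4476 0.196 ]
 [0.4432 0.1402]
 [0.4094 0.1425]] [0.4285 0.1692]
bur top z18 [[0.5337 0.1289]
 [0.522  0.0715]
 [0.4959 0.0748]
 [0.5109 0.1344]]
```

```bash
cat >> h.py <<'E'
def to(x,y,z,psi):
    "deltas from present commanded (approx measured) pose to vertical pose; psi=yaw of tool x"
    from scipy.spatial.transform import Rotation as Ro
    s=r.sense();R=s["ee_rot"];c,si=np.cos(np.radians(psi)),np.sin(np.radians(psi))
    T=np.array([[c,si,0],[si,-c,0],[0,0,-1]])
    d=R.T@(np.array([x,y,z])-s["tcp_pos"]);w=Ro.from_matrix(R.T@T).as_rotvec(degrees=True)
    n=max(np.linalg.norm(d)/.05,np.linalg.norm(w)/8.59)
    print("d",d.round(4),"w",w.round(2),"rows",round(n,1),"t",round(s["time_s"],2),"z",s["tcp_pos"][2].round(4),"g",round(s["gripper_width"],3))
def pos():
    s=r.sense();R=s["ee_rot"];print("t",round(s["time_s"],2),s["tcp_pos"].round(4),"psi",np.degrees(np.arctan2(R[1,0],R[0,0])).round(2),"tilt",(R[:2,2]).round(4),"g",round(s["gripper_width"],3),"F",s["wrist_force"].round(1))
    return s
E
python3 -c "
from h import *
to(.42,.10,.25,-90)"
```

```text
d [ 0.3625  0.39   -0.0608] w [ 8.000e-02 -6.000e-02  7.047e+01] rows 10.7 t 0.15 z 0.1885 g 0.996
```

>>> drive_tool:
  deltas:
    - {"dx":0.3625,"dy":0.39,"dz":-0.061,"wx":0.08,"wy":-0.06,"wz":70.5}
    - {"dx":0.3625,"dy":0.39,"dz":-0.061,"wx":0.08,"wy":-0.06,"wz":70.5}
    - {"dx":0.3625,"dy":0.39,"dz":-0.061,"wx":0.08,"wy":-0.06,"wz":70.5}
    - {"dx":0.3625,"dy":0.39,"dz":-0.061,"wx":0.08,"wy":-0.06,"wz":70.5}
    - {"dx":0.3625,"dy":0.39,"dz":-0.061,"wx":0.08,"wy":-0.06,"wz":70.5}
    - {"dx":0.3625,"dy":0.39,"dz":-0.061,"wx":0.08,"wy":-0.06,"wz":70.5}
    - {"dx":0.3625,"dy":0.39,"dz":-0.061,"wx":0.08,"wy":-0.06,"wz":70.5}
    - {"dx":0.3625,"dy":0.39,"dz":-0.061,"wx":0.08,"wy":-0.06,"wz":70.5}
    - {"dx":0.3625,"dy":0.39,"dz":-0.061,"wx":0.08,"wy":-0.06,"wz":70.5}
    - {"dx":0.3625,"dy":0.39,"dz":-0.061,"wx":0.08,"wy":-0.06,"wz":70.5}
    - {"dx":0.3625,"dy":0.39,"dz":-0.061,"wx":0.08,"wy":-0.06,"wz":70.5}
    - {"dx":0.3625,"dy":0.39,"dz":-0.061,"wx":0.08,"wy":-0.06,"wz":70.5}
    - {"dx":0.3625,"dy":0.39,"dz":-0.061,"wx":0.08,"wy":-0.06,"wz":70.5}
    - {"dx":0.3625,"dy":0.39,"dz":-0.061,"wx":0.08,"wy":-0.06,"wz":70.5}

```text
time_s: 1.55
tcp_pos: [0.4198, 0.1007, 0.2501]
ee_rot: [[0.0, -1.0, -0.0], [-1.0, -0.0, 0.001], [-0.001, 0.0, -1.0]]
wrist_force: [-0.0, 0.1, 0.3]
gripper_width: 0.997
```

Run:
```python
from h import *
import pickle
s=pos(); im=cams.capture("wrist"); cv2.imwrite("pics/w1.png",im[:,:,::-1]); pickle.dump(s,open("w1.pkl","wb"))
```

```text
t 1.55 [0.4198 0.1007 0.2501] psi -89.99 tilt [-0.0001  0.0015] g 0.997 F [-0.   0.1  0.3]
```

View pics/w1.png

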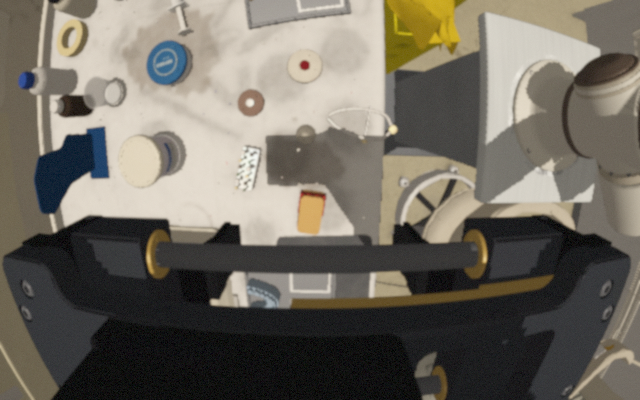

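Run:
```python
import cv2
im=cv2.imread("pics/w1.png")
cv2.imwrite("pics/w1c.png",cv2.resize(im[40:240,220:340],None,fx=5,fy=5,interpolation=cv2.INTER_CUBIC)[:, :])
a=cv2.imread("pics/w1c.png"); cv2.imwrite("pics/w1a.png",a[:500]);cv2.imwrite("pics/w1b.png",a[480:])
```

```text
(no output)
```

View pics/w1a.png

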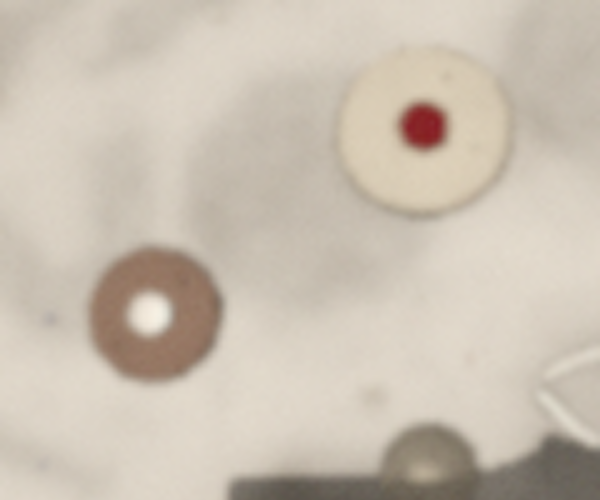

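View pics/w1b.png

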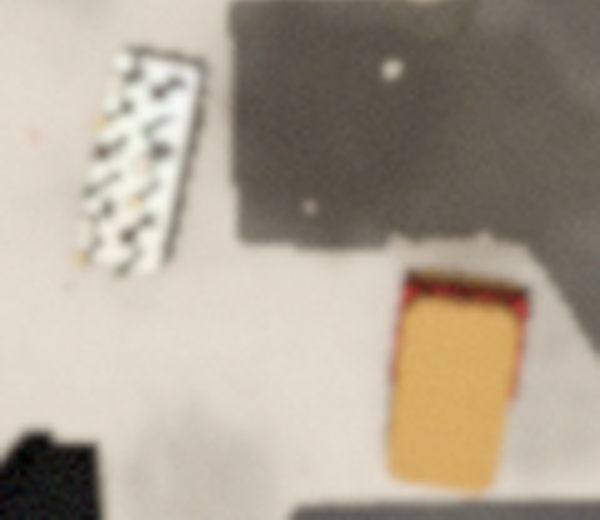

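Run:
```python
from h import *
import pickle
np.set_printoptions(precision=4,suppress=True)
s=pickle.load(open("w1.pkl","rb"))
W=lambda u,v,z,o=0: hit("wrist",*crop(u,v+o,220,40,5),z,s)
b=np.array([W(u,v,.028,480) for u,v in [(405,296),(524,308),(496,492),(388,478)]])
print("bar",b,b.mean(0),"len",np.linalg.norm(b[0]-b[3]),np.linalg.norm(b[1]-b[2]),"wid",np.linalg.norm(b[0]-b[1]))
l=b[2]+b[3]-b[0]-b[1];print("long yaw (from +y)",np.degrees(np.arctan2(-l[0],l[1])))
print("wheel",W(149,314,.012),W(155,313,.01),"fw",W(424,126,.015),W(425,130,.015))
print("cone tip",W(428,468,.045))
k=np.array([W(u,v,.018,480) for u,v in [(125,47),(204,62),(168,272),(88,262)]])
print("bur",k,k.mean(0),np.linalg.norm(k[0]-k[1]),np.linalg.norm(k[2]-k[1]))
l=k[2]+k[3]-k[0]-k[1];print("long yaw",np.degrees(np.arctan2(-l[0],l[1])))
# jar
for z in(.0,.05,.08): print("jar lid right edge",hit("wrist",173,160,z,s),"top",hit("top",313,123,z),hit("top",313,90,z))
print("jar base right",hit("wrist",184,152,0,s))
```

```text
bar [[0.4411 0.139 ]
 [0.408  0.1424]
 [0.4157 0.1974]
 [0.4468 0.1931]] [0.4279 0.168 ] len 0.054443560939351245 0.05550005776582595 wid 0.0333240922251744
long yaw (from +y) -6.995295404136577
wheel [0.5131 0.0093] [0.5117 0.009 ] fw [ 0.4356 -0.0415] [ 0.4353 -0.0404]
cone tip [0.4335 0.0529]
bur [[0.52   0.0693]
 [0.4973 0.0741]
 [0.5101 0.1344]
 [0.5338 0.1313]] [0.5153 0.1023] 0.02311172523992977 0.06162269641487404
long yaw -12.264831316688225
jar lid right edge [0.6427 0.0899] top [0.6434 0.0837] [0.7282 0.0838]
jar lid right edge [0.6176 0.0836] top [0.6279 0.0821] [0.7081 0.0822]
jar lid right edge [0.6026 0.0798] top [0.6186 0.0811] [0.6961 0.0812]
jar base right [0.6223 0.0782]
```

>>> drive_tool:
  deltas:
    - {"dx":-0.068,"dy":-0.008,"dz":0.1,"wz":6}
    - {"dx":-0.068,"dy":-0.008,"dz":0.14,"wz":6}
    - {"dx":-0.068,"dy":-0.008,"dz":0.15,"wz":6}
    - {"dx":-0.068,"dy":-0.008,"dz":0.17,"wz":6}
    - {"dx":-0.068,"dy":-0.008,"dz":0.2,"wz":6}
    - {"dx":-0.068,"dy":-0.008,"dz":0.225,"wz":6}
    - {"dx":-0.068,"dy":-0.008,"dz":0.24,"wz":6}
    - {"dx":-0.068,"dy":-0.008,"dz":0.244,"wz":6}
    - {"dx":-0.068,"dy":-0.008,"dz":0.244,"wz":6}
    - {"dx":-0.068,"dy":-0.008,"dz":0.244,"wz":6}

```text
schema error: expected keys dx, dy, dz, wx, wy, wz
```

>>> drive_tool:
  deltas:
    - {"dz":0}
    - {"dz":0}
    - {"dz":0}
    - {"dz":0}
    - {"dz":0}
    - {"dz":0}
    - {"dz":0}
    - {"dz":0}
  gripper: 0.35

```text
schema error: expected keys dx, dy, dz, wx, wy, wz
```

Run:
```python
from h import *
pos()
```

```text
t 1.6 [0.4198 0.101  0.2501] psi -89.94 tilt [-0.      0.0015] g 1.002 F [0.1 0.8 0. ]
```

>>> drive_tool:
  deltas:
    - {"dx":-0.068,"dy":-0.008,"dz":0.1,"wx":0,"wy":0,"wz":6}
    - {"dx":-0.068,"dy":-0.008,"dz":0.14,"wx":0,"wy":0,"wz":6}
    - {"dx":-0.068,"dy":-0.008,"dz":0.15,"wx":0,"wy":0,"wz":6}
    - {"dx":-0.068,"dy":-0.008,"dz":0.17,"wx":0,"wy":0,"wz":6}
    - {"dx":-0.068,"dy":-0.008,"dz":0.2,"wx":0,"wy":0,"wz":6}
    - {"dx":-0.068,"dy":-0.008,"dz":0.225,"wx":0,"wy":0,"wz":6}
    - {"dx":-0.068,"dy":-0.008,"dz":0.24,"wx":0,"wy":0,"wz":6}
    - {"dx":-0.068,"dy":-0.008,"dz":0.244,"wx":0,"wy":0,"wz":6}
    - {"dx":-0.068,"dy":-0.008,"dz":0.244,"wx":0,"wy":0,"wz":6}
    - {"dx":-0.068,"dy":-0.008,"dz":0.244,"wx":0,"wy":0,"wz":6}

```text
time_s: 2.6
tcp_pos: [0.4288, 0.1697, 0.0072]
ee_rot: [[-0.104, -0.995, 0.002], [-0.995, 0.104, 0.003], [-0.003, -0.002, -1.0]]
wrist_force: [-0.3, 0.4, 0.1]
gripper_width: 1.001
```

>>> drive_tool:
  deltas:
    - {"dx":0,"dy":0,"dz":0,"wx":0,"wy":0,"wz":0}
    - {"dx":0,"dy":0,"dz":0,"wx":0,"wy":0,"wz":0}
    - {"dx":0,"dy":0,"dz":0,"wx":0,"wy":0,"wz":0}
    - {"dx":0,"dy":0,"dz":0,"wx":0,"wy":0,"wz":0}
    - {"dx":0,"dy":0,"dz":0,"wx":0,"wy":0,"wz":0}
    - {"dx":0,"dy":0,"dz":0,"wx":0,"wy":0,"wz":0}
    - {"dx":0,"dy":0,"dz":0,"wx":0,"wy":0,"wz":0}
    - {"dx":0,"dy":0,"dz":0,"wx":0,"wy":0,"wz":0}
  gripper: 0.3

```text
time_s: 3.4
tcp_pos: [0.4283, 0.1687, 0.0064]
ee_rot: [[-0.105, -0.994, 0.0], [-0.994, 0.105, 0.002], [-0.002, -0.0, -1.0]]
wrist_force: [-0.2, 0.7, 0.1]
gripper_width: 0.359
```

Run:
```python
from h import *
pos()
```

```text
t 3.4 [0.4283 0.1687 0.0064] psi -96.03 tilt [0.0004 0.0015] g 0.359 F [-0.2  0.7  0.1]
```

>>> drive_tool:
  deltas:
    - {"dx":0,"dy":0,"dz":0,"wx":0,"wy":0,"wz":0}
    - {"dx":0,"dy":0,"dz":0,"wx":0,"wy":0,"wz":0}
    - {"dx":0,"dy":0,"dz":0,"wx":0,"wy":0,"wz":0}
  gripper: 0.2

```text
time_s: 3.7
tcp_pos: [0.4283, 0.1687, 0.0064]
ee_rot: [[-0.105, -0.994, 0.0], [-0.994, 0.105, 0.002], [-0.002, -0.0, -1.0]]
wrist_force: [-0.8, -0.5, -0.1]
gripper_width: 0.214
```

Run:
```python
from h import *
pos()
im=cams.capture("wrist"); cv2.imwrite("pics/w2.png",im[:,:,::-1])
```

```text
t 3.7 [0.4283 0.1687 0.0064] psi -96.03 tilt [0.0004 0.0015] g 0.214 F [-0.8 -0.5 -0.1]
```

View pics/w2.png

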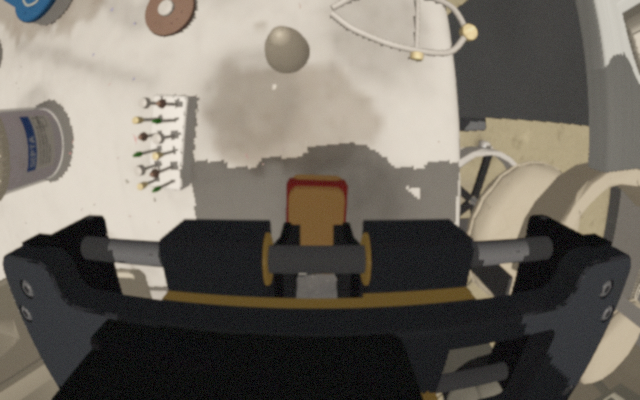

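>>> drive_tool:
  deltas:
    - {"dx":0,"dy":0,"dz":0,"wx":0,"wy":0,"wz":0}
    - {"dx":0,"dy":0,"dz":0,"wx":0,"wy":0,"wz":0}
    - {"dx":0,"dy":0,"dz":0,"wx":0,"wy":0,"wz":0}
    - {"dx":0,"dy":0,"dz":0,"wx":0,"wy":0,"wz":0}
  gripper: 0

```text
time_s: 4.15
tcp_pos: [0.4283, 0.1687, 0.0065]
ee_rot: [[-0.105, -0.994, 0.001], [-0.994, 0.105, 0.002], [-0.002, -0.0, -1.0]]
wrist_force: [-1.3, 0.0, -0.6]
gripper_width: 0.015
```

Run:
```python
from h import *
pos()
im=cams.capture("wrist"); cv2.imwrite("pics/w3.png",im[:,:,::-1])
im=cams.capture("scene"); cv2.imwrite("pics/s3.png",cv2.resize(im[120:340,100:420,::-1],None,fx=2.5,fy=2.5))
```

```text
t 4.15 [0.4283 0.1687 0.0065] psi -96.02 tilt [0.0005 0.0016] g 0.015 F [-1.3  0.  -0.6]
```

View pics/w3.png

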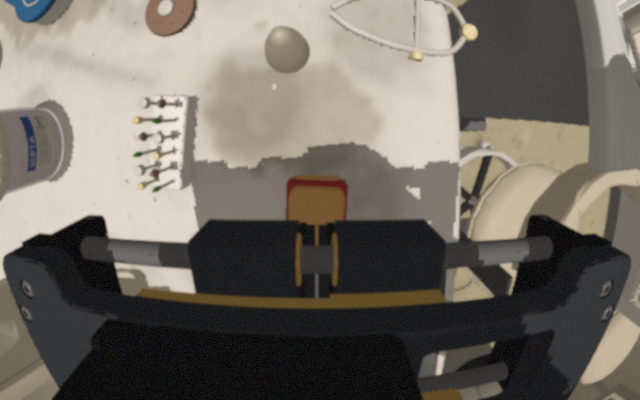

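View pics/s3.png

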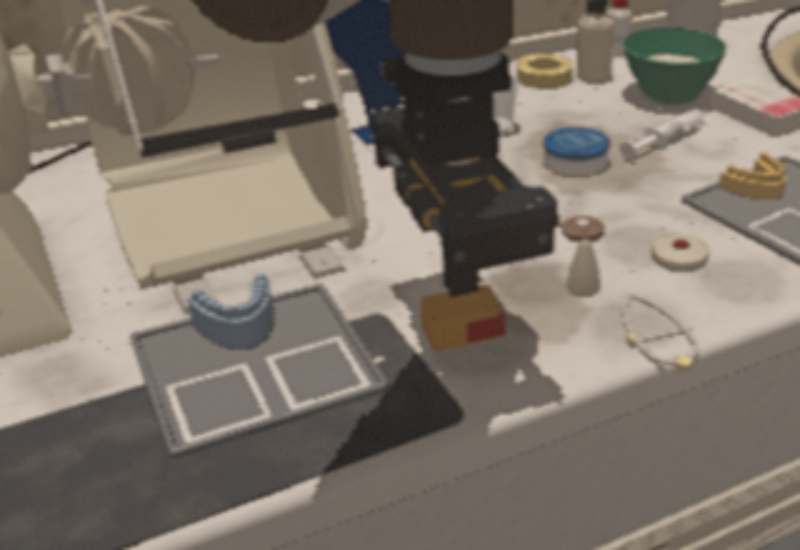

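Run:
```python
from h import *
s=r.sense()
for z in (0,.0065,.028,.05): 
    u,v=proj("scene",[*s["tcp_pos"][:2],z]); print(z,"scene crop",(u-100)*2.5,(v-120)*2.5, "wrist",proj("wrist",[*s["tcp_pos"][:2],z],s))
for p in [(.443,.139),(.41,.142),(.416,.197),(.447,.193)]: print(proj("wrist",[*p,.028],s),[ (a-o)*2.5 for a,o in zip(proj("scene",[*p,.028]),(100,120))])
```

```text
0 scene crop 459.64546955395986 331.1489792354547 wrist (np.float64(315.33153871575985), np.float64(217.81526433713194))
0.0065 scene crop 459.3710274876082 324.1455540834735 wrist (np.float64(315.2931201082405), np.float64(220.89646470732623))
0.028 scene crop 458.44780050729696 300.5859331374197 wrist (np.float64(315.14849584807234), np.float64(232.5297853206971))
0.05 scene crop 457.4777737366661 275.83203890451716 wrist (np.float64(314.9654027676656), np.float64(247.33647915062875))
(np.float64(284.4400429661123), np.float64(187.09525615612037)) [np.float64(484.9735665209629), np.float64(280.89927510997336)]
(np.float64(341.80628673362384), np.float64(186.26380634454128)) [np.float64(501.2559101296266), np.float64(302.8060924644743)]
(np.float64(339.2465622105095), np.float64(271.69239085815354)) [np.float64(430.6294222197506), np.float64(319.38055759250864)]
(np.float64(289.91500100081873), np.float64(270.64616670590567)) [np.float64(418.589301794905), np.float64(297.28519196341915)]
```

Run:
```python
import cv2
im=cv2.imread("pics/w3.png")
a=cv2.imread("pics/w2.png")
f=lambda i:cv2.resize(i[160:310,240:390],None,fx=2.6,fy=2.6,interpolation=cv2.INTER_CUBIC)
cv2.imwrite("pics/w3c.png",cv2.hconcat([f(a),f(im)]))
```

```text
(no output)
```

View pics/w3c.png

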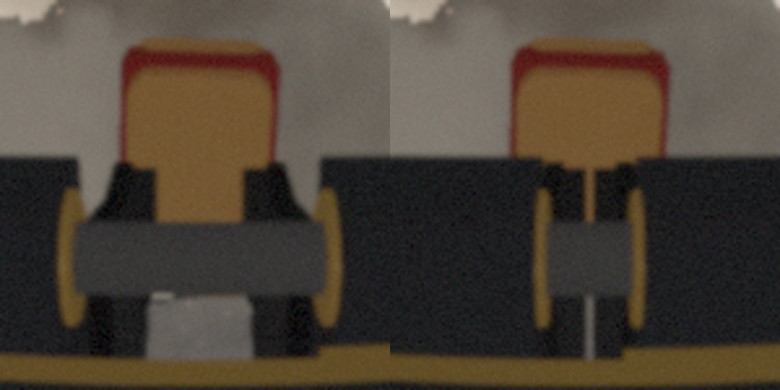

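>>> drive_tool:
  deltas:
    - {"dx":0,"dy":0,"dz":-0.04,"wx":0,"wy":0,"wz":0}
    - {"dx":0,"dy":0,"dz":-0.06,"wx":0,"wy":0,"wz":0}
    - {"dx":0,"dy":0,"dz":-0.06,"wx":0,"wy":0,"wz":0}
  gripper: 0.3

```text
time_s: 4.55
tcp_pos: [0.4303, 0.1701, 0.0693]
ee_rot: [[-0.104, -0.995, 0.006], [-0.995, 0.104, 0.006], [-0.006, -0.005, -1.0]]
wrist_force: [-0.0, -0.2, 0.2]
gripper_width: 0.198
```

Run:
```python
from h import *
s=pos()
im=cams.capture("scene"); 
print([(a-o)*5 for a,o in zip(proj("scene",s["tcp_pos"]),(210,160))])
print([(a-o)*5 for a,o in zip(proj("scene",s["tcp_pos"]+[0,0,.02]),(210,160))])
cv2.imwrite("pics/s4.png",cv2.resize(im[160:275,210:350,::-1],None,fx=5,fy=5,interpolation=cv2.INTER_CUBIC))
im=cams.capture("wrist"); cv2.imwrite("pics/w4.png",cv2.resize(im[160:310,240:390,::-1],None,fx=4,fy=4))
print(proj("wrist",s["tcp_pos"],s))
```

```text
t 4.55 [0.4303 0.1701 0.0693] psi -95.99 tilt [0.0061 0.0057] g 0.198 F [-0.  -0.2  0.2]
[np.float64(357.42149413784176), np.float64(305.6990506693928)]
[np.float64(355.4965508751397), np.float64(258.42294303383625)]
(np.float64(315.29337624754004), np.float64(220.8745901506951))
```

View pics/s4.png

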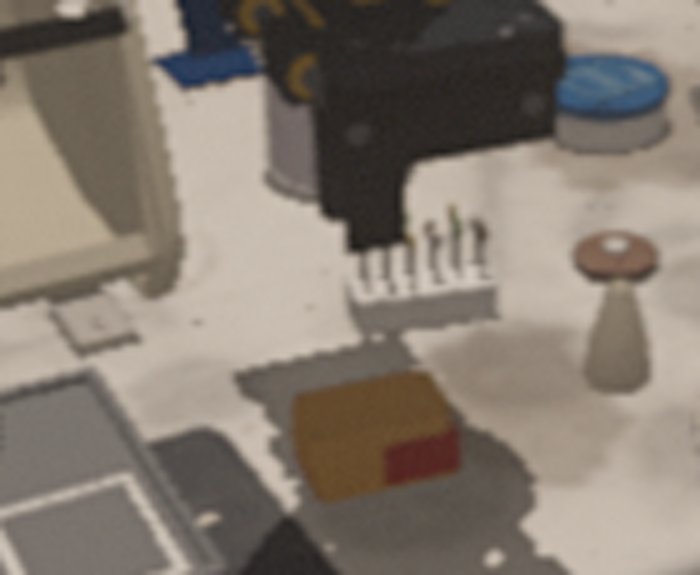

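View pics/w4.png

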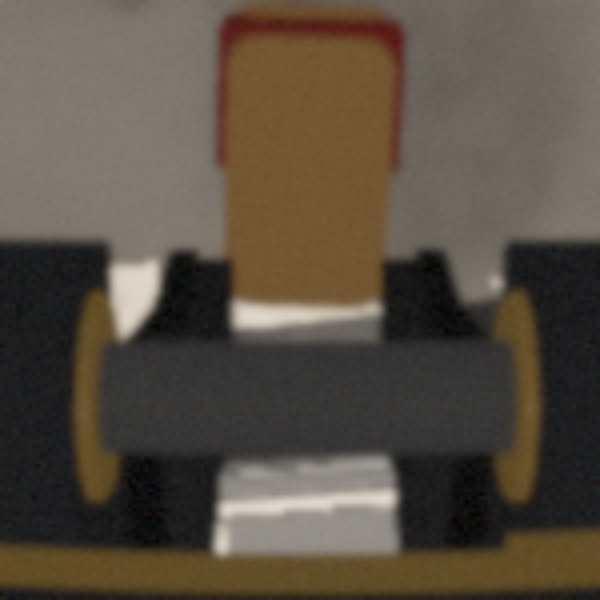

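Run:
```python
from h import *
s=pos()
for h in (0,.02,.025,.03):
  print(h,[[int((a-o)*5) for a,o in zip(proj("scene",s["tcp_pos"]+s["ee_rot"]@np.array([x,y,-h])),(210,160))] for x in(-.0095,.0095) for y in(.0086,.0236)])
im=cams.capture("scene"); cv2.imwrite("pics/s5.png",cv2.resize(im[160:275,210:350,::-1],None,fx=5,fy=5,interpolation=cv2.INTER_CUBIC))
im=cams.capture("top"); cv2.imwrite("pics/t5.png",cv2.resize(im[150:250,230:330,::-1],None,fx=6,fy=6,interpolation=cv2.INTER_CUBIC))
for h in (0,.025):
  print(h,[[int((a-o)*6) for a,o in zip(proj("top",s["tcp_pos"]+s["ee_rot"]@np.array([x,y,-h])),(230,150))] for x in(-.0095,.0095) for y in(.0086,.0236)])
```

```text
t 4.65 [0.4281 0.1686 0.0665] psi -96.05 tilt [0.0007 0.0022] g 0.259 F [0.3 0.5 0. ]
0 [[347, 330], [360, 351], [396, 319], [410, 340]]
0.02 [[345, 283], [359, 303], [395, 272], [409, 292]]
0.025 [[344, 270], [358, 290], [394, 260], [409, 280]]
0.03 [[344, 258], [358, 278], [394, 248], [409, 267]]
0 [[236, 365], [232, 405], [287, 370], [282, 410]]
0.025 [[227, 360], [222, 401], [279, 365], [274, 406]]
```

View pics/s5.png

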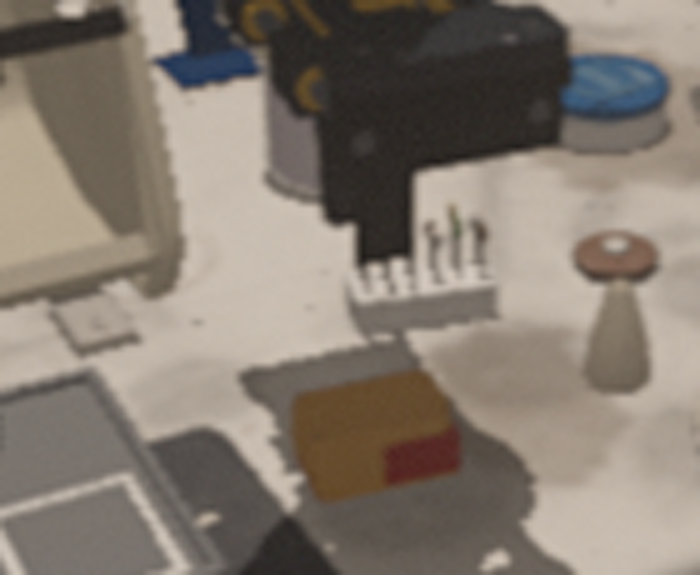

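View pics/t5.png

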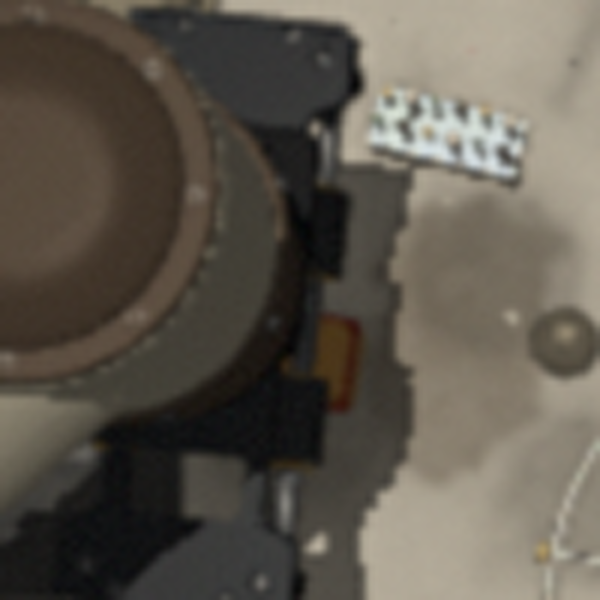

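>>> drive_tool:
  deltas:
    - {"dx":0,"dy":0,"dz":0.0,"wx":0,"wy":0,"wz":0}
    - {"dx":0,"dy":0,"dz":0.0,"wx":0,"wy":0,"wz":0}
    - {"dx":0,"dy":0,"dz":0.0,"wx":0,"wy":0,"wz":0}
    - {"dx":0,"dy":0,"dz":0.0,"wx":0,"wy":0,"wz":0}
    - {"dx":0,"dy":0,"dz":0.03,"wx":0,"wy":0,"wz":0}
    - {"dx":0,"dy":0,"dz":0.05,"wx":0,"wy":0,"wz":0}
    - {"dx":0,"dy":0,"dz":0.06,"wx":0,"wy":0,"wz":0}
    - {"dx":0,"dy":0,"dz":0.066,"wx":0,"wy":0,"wz":0}
    - {"dx":0,"dy":0,"dz":0.07,"wx":0,"wy":0,"wz":0}
    - {"dx":0,"dy":0,"dz":0.072,"wx":0,"wy":0,"wz":0}
    - {"dx":0,"dy":0,"dz":0.074,"wx":0,"wy":0,"wz":0}
    - {"dx":0,"dy":0,"dz":0.074,"wx":0,"wy":0,"wz":0}
  gripper: 0.75

```text
time_s: 5.95
tcp_pos: [0.4285, 0.1689, -0.0073]
ee_rot: [[-0.105, -0.994, 0.001], [-0.994, 0.105, 0.002], [-0.002, -0.001, -1.0]]
wrist_force: [0.3, 0.7, 1.2]
gripper_width: 0.748
```

Run:
```python
from h import *
s=pos()
im=cams.capture("scene"); cv2.imwrite("pics/s6.png",cv2.resize(im[160:275,210:350,::-1],None,fx=5,fy=5,interpolation=cv2.INTER_CUBIC))
```

```text
t 5.95 [ 0.4285  0.1689 -0.0073] psi -96.03 tilt [0.001 0.002] g 0.748 F [0.3 0.7 1.2]
```

View pics/s6.png

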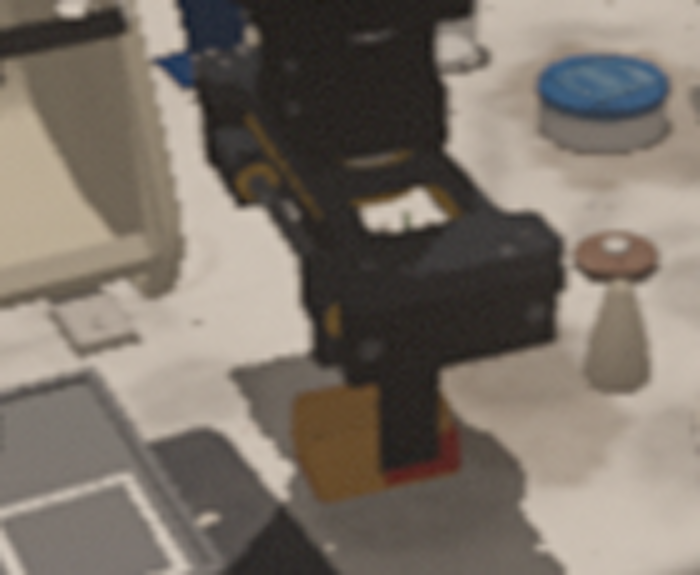

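Run:
```python
from h import *
s=pos()
for h in (.02,.025,.03):
  for y in (.0326,.04,.0476): print(h,y,[[int((a-o)*5) for a,o in zip(proj("scene",s["tcp_pos"]+s["ee_rot"]@np.array([x,y,-h])),(210,160))] for x in(-.0095,.0095)])
```

```text
t 6.0 [ 0.4286  0.1689 -0.0072] psi -96.02 tilt [0.0011 0.0021] g 0.747 F [-0.1 -1.1 -0.5]
0.02 0.0326 [[372, 487], [421, 475]]
0.02 0.04 [[379, 498], [428, 486]]
0.02 0.0476 [[386, 510], [436, 497]]
0.025 0.0326 [[372, 476], [421, 464]]
0.025 0.04 [[379, 487], [428, 475]]
0.025 0.0476 [[386, 498], [436, 486]]
0.03 0.0326 [[372, 464], [421, 452]]
0.03 0.04 [[378, 475], [428, 463]]
0.03 0.0476 [[386, 487], [435, 475]]
```

>>> drive_tool:
  deltas:
    - {"dx":0,"dy":0,"dz":0.003,"wx":0,"wy":0,"wz":0}
    - {"dx":0,"dy":0,"dz":0.006,"wx":0,"wy":0,"wz":0}
    - {"dx":0,"dy":0,"dz":0.009,"wx":0,"wy":0,"wz":0}
    - {"dx":0,"dy":0,"dz":0.01,"wx":0,"wy":0,"wz":0}
    - {"dx":0,"dy":0,"dz":0.01,"wx":0,"wy":0,"wz":0}

```text
time_s: 6.5
tcp_pos: [0.4282, 0.1686, -0.0178]
ee_rot: [[-0.105, -0.994, 0.0], [-0.994, 0.105, 0.001], [-0.001, 0.0, -1.0]]
wrist_force: [0.4, -0.2, -0.6]
gripper_width: 0.751
```

Run:
```python
from h import *
s=pos(); print(s["joints"].round(3))
im=cams.capture("scene"); cv2.imwrite("pics/s7.png",cv2.resize(im[180:275,240:350,::-1],None,fx=6,fy=6,interpolation=cv2.INTER_CUBIC))
im=cams.capture("wrist"); cv2.imwrite("pics/w7.png",im[:,:,::-1])
```

```text
t 6.5 [ 0.4282  0.1686 -0.0178] psi -96.03 tilt [0.     0.0011] g 0.751 F [ 0.4 -0.2 -0.6]
[ 41.773  22.272 -36.685  -0.091 -30.998 -47.723]
```

View pics/s7.png

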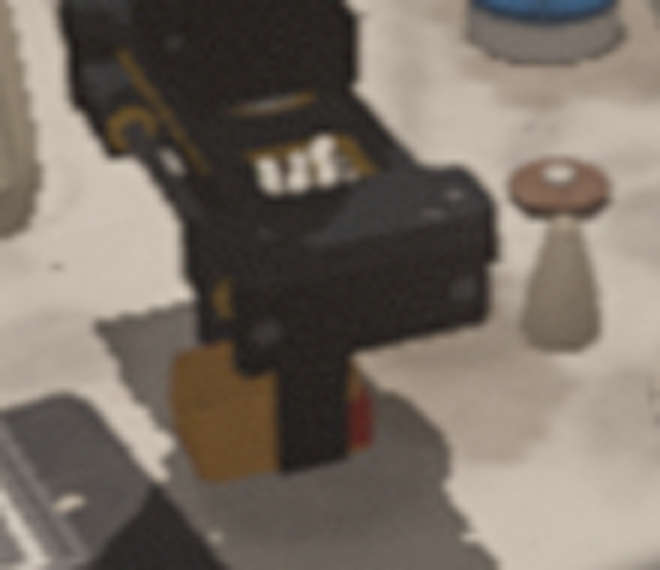

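View pics/w7.png

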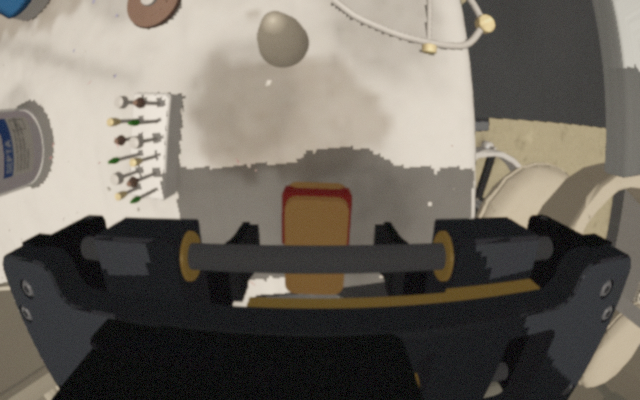

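Run:
```python
from h import *
s=pos()
R=s["ee_rot"]
# bar corners in own frame, fitted centre
c=np.array([.428,.1685]);a=np.radians(-6)
for dz in (0,.02,.03):
  s2=dict(s);s2["tcp_pos"]=s["tcp_pos"]+[0,0,dz]
  out=[]
  for x,y,z in [(.019,-.03,.014),(-.019,-.03,.014),(.019,-.03,.0),(-.019,-.03,0),(.019,.03,.028),(-.019,.03,.028)]:
    p=[c[0]+x*np.cos(a)-y*np.sin(a),c[1]+x*np.sin(a)+y*np.cos(a),z]
    out.append(np.round(proj("wrist",p,s2),0).tolist())
  print(dz,out, [np.round(proj("wrist",[.4336,.0545,z],s2)) for z in (0,.045)],np.round(proj("wrist",[.5125,.0095,.012],s2)))
```

```text
t 6.6 [ 0.4284  0.1687 -0.0176] psi -96.02 tilt [0.0005 0.0015] g 0.75 F [ 0.5  0.3 -0.2]
0 [[281.0, 187.0], [350.0, 187.0], [283.0, 182.0], [348.0, 182.0], [282.0, 296.0], [349.0, 296.0]] [array([285.,  41.]), array([275.,  17.])] [149.  -4.]
0.02 [[284.0, 180.0], [347.0, 180.0], [287.0, 176.0], [345.0, 176.0], [285.0, 279.0], [346.0, 279.0]] [array([288.,  48.]), array([280.,  29.])] [163.   5.]
0.03 [[286.0, 177.0], [345.0, 177.0], [288.0, 173.0], [344.0, 173.0], [287.0, 271.0], [345.0, 271.0]] [array([289.,  52.]), array([282.,  34.])] [169.   9.]
```

>>> drive_tool:
  deltas:
    - {"dx":0,"dy":0,"dz":0.002,"wx":0,"wy":0,"wz":0}
    - {"dx":0,"dy":0,"dz":0.003,"wx":0,"wy":0,"wz":0}
    - {"dx":0,"dy":0,"dz":0.004,"wx":0,"wy":0,"wz":0}
    - {"dx":0,"dy":0,"dz":0.005,"wx":0,"wy":0,"wz":0}
    - {"dx":0,"dy":0,"dz":0.005,"wx":0,"wy":0,"wz":0}

```text
time_s: 7.1
tcp_pos: [0.4282, 0.1687, -0.0227]
ee_rot: [[-0.105, -0.994, 0.0], [-0.994, 0.105, 0.001], [-0.001, -0.0, -1.0]]
wrist_force: [0.2, -0.2, 0.8]
gripper_width: 0.749
```

Run:
```python
from h import *
s=pos()
im=cams.capture("scene"); cv2.imwrite("pics/s8.png",cv2.resize(im[180:275,240:350,::-1],None,fx=6,fy=6,interpolation=cv2.INTER_CUBIC))
```

```text
t 7.1 [ 0.4282  0.1687 -0.0227] psi -96.03 tilt [0.0003 0.0014] g 0.749 F [ 0.2 -0.2  0.8]
```

View pics/s8.png

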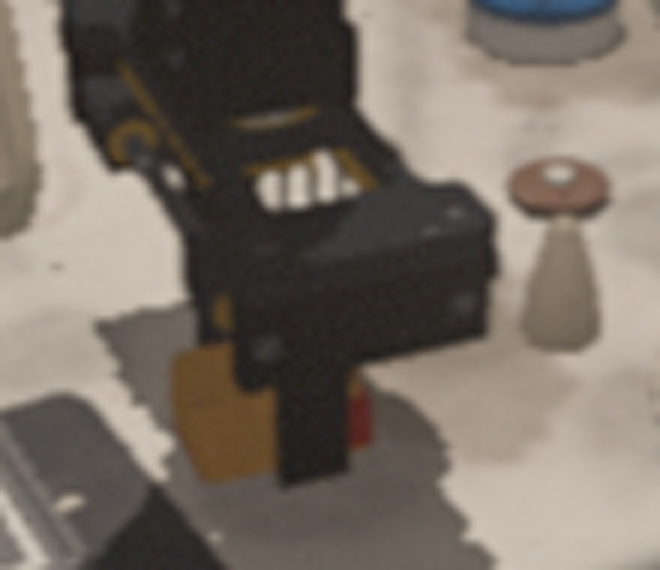

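Run:
```python
from h import *
s=pos();R=s["ee_rot"]
for y in (.0326,.042,.0476):
  p=s["tcp_pos"]+R@np.array([0,y,0])
  for z in (0,.005,.01): print(y,z,[round((a-o)*6) for a,o in zip(proj("scene",[p[0],p[1],z]),(240,180))])
```

```text
t 7.15 [ 0.4283  0.1687 -0.0226] psi -96.03 tilt [0.0004 0.0015] g 0.751 F [-0.1  0.3 -0.4]
0.0326 0 [299, 492]
0.0326 0.005 [298, 479]
0.0326 0.01 [298, 465]
0.042 0 [309, 509]
0.042 0.005 [309, 496]
0.042 0.01 [309, 482]
0.0476 0 [316, 519]
0.0476 0.005 [315, 506]
0.0476 0.01 [315, 492]
```

>>> drive_tool:
  deltas:
    - {"dx":0,"dy":0,"dz":0,"wx":0,"wy":0,"wz":0}
    - {"dx":0,"dy":0,"dz":0,"wx":0,"wy":0,"wz":0}
    - {"dx":0,"dy":0,"dz":0,"wx":0,"wy":0,"wz":0}
    - {"dx":0,"dy":0,"dz":0,"wx":0,"wy":0,"wz":0}
    - {"dx":0,"dy":0,"dz":0,"wx":0,"wy":0,"wz":0}
    - {"dx":0,"dy":0,"dz":0,"wx":0,"wy":0,"wz":0}
    - {"dx":0,"dy":0,"dz":0,"wx":0,"wy":0,"wz":0}
    - {"dx":0,"dy":0,"dz":0,"wx":0,"wy":0,"wz":0}
  gripper: 0.2

```text
time_s: 7.95
tcp_pos: [0.4285, 0.1688, -0.0225]
ee_rot: [[-0.105, -0.994, 0.001], [-0.994, 0.105, 0.002], [-0.002, -0.001, -1.0]]
wrist_force: [0.6, 0.5, -0.7]
gripper_width: 0.39
```

>>> drive_tool:
  deltas:
    - {"dx":0,"dy":0,"dz":-0.02,"wx":0,"wy":0,"wz":0}
    - {"dx":0,"dy":0,"dz":-0.05,"wx":0,"wy":0,"wz":0}
    - {"dx":0,"dy":0,"dz":-0.07,"wx":0,"wy":0,"wz":0}
    - {"dx":0,"dy":0,"dz":-0.07,"wx":0,"wy":0,"wz":0}
    - {"dx":0,"dy":0,"dz":-0.07,"wx":0,"wy":0,"wz":0}

```text
time_s: 8.45
tcp_pos: [0.4276, 0.1683, 0.047]
ee_rot: [[-0.106, -0.994, -0.0], [-0.994, 0.106, 0.002], [-0.002, 0.0, -1.0]]
wrist_force: [1.2, -0.7, -2.5]
gripper_width: 0.393
```

Run:
```python
from h import *
s=pos()
to(.431,.354,.02,-181)
im=cams.capture("wrist"); cv2.imwrite("pics/w9.png",im[:,:,::-1])
```

```text
t 8.45 [0.4276 0.1683 0.047 ] psi -96.06 tilt [-0.0003  0.0016] g 0.393 F [ 1.2 -0.7 -2.5]
d [-0.185   0.0162  0.0273] w [9.000e-02 5.000e-02 8.494e+01] rows 9.9 t 8.45 z 0.047 g 0.393
```

View pics/w9.png

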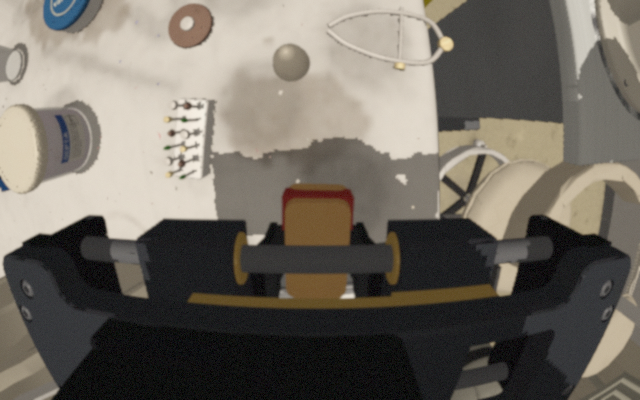

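>>> drive_tool:
  deltas:
    - {"dx":-0.185,"dy":0.016,"dz":0,"wx":0.1,"wy":0.05,"wz":85}
    - {"dx":-0.185,"dy":0.016,"dz":0,"wx":0.1,"wy":0.05,"wz":85}
    - {"dx":-0.185,"dy":0.016,"dz":0,"wx":0.1,"wy":0.05,"wz":85}
    - {"dx":-0.185,"dy":0.016,"dz":0,"wx":0.1,"wy":0.05,"wz":85}
    - {"dx":-0.185,"dy":0.016,"dz":0,"wx":0.1,"wy":0.05,"wz":85}
    - {"dx":-0.185,"dy":0.016,"dz":0,"wx":0.1,"wy":0.05,"wz":85}
    - {"dx":-0.185,"dy":0.016,"dz":0,"wx":0.1,"wy":0.05,"wz":85}
    - {"dx":-0.185,"dy":0.016,"dz":0,"wx":0.1,"wy":0.05,"wz":85}
    - {"dx":-0.185,"dy":0.016,"dz":0,"wx":0.1,"wy":0.05,"wz":85}
    - {"dx":-0.185,"dy":0.016,"dz":0,"wx":0.1,"wy":0.05,"wz":85}
    - {"dx":-0.185,"dy":0.016,"dz":0,"wx":0.1,"wy":0.05,"wz":85}
    - {"dx":-0.185,"dy":0.016,"dz":0,"wx":0.1,"wy":0.05,"wz":85}
    - {"dx":-0.185,"dy":0.016,"dz":0,"wx":0.1,"wy":0.05,"wz":85}
    - {"dx":-0.185,"dy":0.016,"dz":0,"wx":0.1,"wy":0.05,"wz":85}

```text
time_s: 9.9
tcp_pos: [0.4317, 0.3541, 0.0474]
ee_rot: [[-1.0, 0.017, 0.001], [0.017, 1.0, -0.001], [-0.001, -0.001, -1.0]]
wrist_force: [-0.3, -0.4, -2.1]
gripper_width: 0.39
```

Run:
```python
from h import *
s=pos()
to(.431,.354,-.0185,-181)
im=cams.capture("wrist"); cv2.imwrite("pics/w10.png",im[:,:,::-1])
import pickle;pickle.dump(s,open("w10.pkl","wb"))
```

```text
t 9.9 [0.4317 0.3541 0.0474] psi 179.04 tilt [ 0.0005 -0.0007] g 0.39 F [-0.3 -0.4 -2.1]
d [ 0.0007 -0.0001  0.0659] w [-0.04  0.03  0.04] rows 1.3 t 9.9 z 0.0474 g 0.39
```

View pics/w10.png

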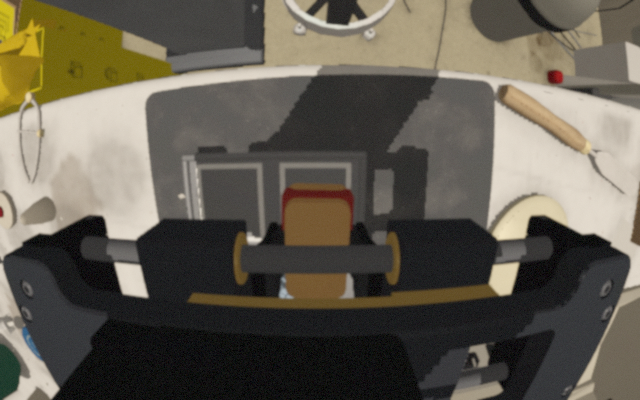

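Run:
```python
from h import *
import pickle;s=pickle.load(open("w10.pkl","rb"))
for p in [(278,162),(354,162),(354,210),(201,163),(264,163)]: print(p,hit("wrist",*p,.004,s))
```

```text
(278, 162) [0.39694669 0.3248374 ]
(354, 162) [0.39795622 0.38425288]
(354, 210) [0.43712981 0.38467597]
(201, 163) [0.3955215  0.26069874]
(264, 163) [0.39743379 0.31367254]
```

>>> drive_tool:
  deltas:
    - {"dx":0,"dy":0,"dz":0.03,"wx":0,"wy":0,"wz":0}
    - {"dx":0,"dy":0,"dz":0.05,"wx":0,"wy":0,"wz":0}
    - {"dx":0,"dy":0,"dz":0.06,"wx":0,"wy":0,"wz":0}
    - {"dx":0,"dy":0,"dz":0.063,"wx":0,"wy":0,"wz":0}
    - {"dx":0,"dy":0,"dz":0.065,"wx":0,"wy":0,"wz":0}
    - {"dx":0,"dy":0,"dz":0.065,"wx":0,"wy":0,"wz":0}
    - {"dx":0,"dy":0,"dz":0.065,"wx":0,"wy":0,"wz":0}

```text
time_s: 10.65
tcp_pos: [0.4323, 0.3549, -0.0163]
ee_rot: [[-1.0, 0.018, 0.002], [0.018, 1.0, 0.001], [-0.002, 0.001, -1.0]]
wrist_force: [1.0, 0.1, -2.1]
gripper_width: 0.392
```

>>> drive_tool:
  deltas:
    - {"dx":0,"dy":0,"dz":0.001,"wx":0,"wy":0,"wz":0}
    - {"dx":0,"dy":0,"dz":0.002,"wx":0,"wy":0,"wz":0}
    - {"dx":0,"dy":0,"dz":0.002,"wx":0,"wy":0,"wz":0}

```text
time_s: 10.95
tcp_pos: [0.4321, 0.3546, -0.0185]
ee_rot: [[-1.0, 0.018, 0.002], [0.018, 1.0, 0.0], [-0.002, 0.0, -1.0]]
wrist_force: [-0.6, -0.0, 2.4]
gripper_width: 0.392
```

Run:
```python
from h import *
s=pos()
```

```text
t 10.95 [ 0.4321  0.3546 -0.0185] psi 178.99 tilt [0.0016 0.0004] g 0.392 F [-0.6 -0.   2.4]
```

>>> drive_tool:
  deltas:
    - {"dx":0,"dy":0,"dz":0,"wx":0,"wy":0,"wz":0}
    - {"dx":0,"dy":0,"dz":0,"wx":0,"wy":0,"wz":0}
    - {"dx":0,"dy":0,"dz":0,"wx":0,"wy":0,"wz":0}
    - {"dx":0,"dy":0,"dz":-0.02,"wx":0,"wy":0,"wz":0}
    - {"dx":0,"dy":0,"dz":-0.06,"wx":0,"wy":0,"wz":0}
    - {"dx":0,"dy":0,"dz":-0.1,"wx":0,"wy":0,"wz":0}
    - {"dx":0,"dy":0,"dz":-0.12,"wx":0,"wy":0,"wz":0}
    - {"dx":0,"dy":0,"dz":-0.12,"wx":0,"wy":0,"wz":0}
  gripper: 0.55

```text
time_s: 11.75
tcp_pos: [0.4334, 0.3563, 0.1045]
ee_rot: [[-1.0, 0.017, 0.006], [0.017, 1.0, 0.006], [-0.006, 0.006, -1.0]]
wrist_force: [0.4, 1.0, -1.0]
gripper_width: 0.551
```

Run:
```python
from h import *
s=pos()
to(.4345,.0555,.10,-90)
im=cams.capture("wrist"); cv2.imwrite("pics/w11.png",im[:,:,::-1])
```

```text
t 11.75 [0.4334 0.3563 0.1045] psi 179.0 tilt [0.006 0.006] g 0.551 F [ 0.4  1.  -1. ]
d [-0.0063 -0.3007  0.0027] w [  0.     0.54 -91.  ] rows 10.6 t 11.75 z 0.1045 g 0.551
```

View pics/w11.png

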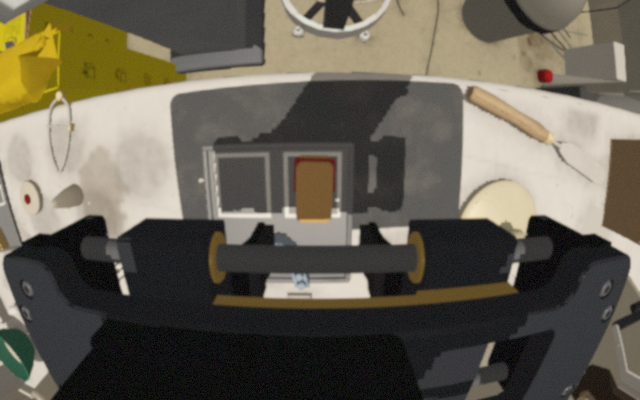

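>>> drive_tool:
  deltas:
    - {"dx":-0.007,"dy":-0.299,"dz":0,"wx":0,"wy":0,"wz":-91}
    - {"dx":-0.007,"dy":-0.299,"dz":0,"wx":0,"wy":0,"wz":-91}
    - {"dx":-0.007,"dy":-0.299,"dz":0,"wx":0,"wy":0,"wz":-91}
    - {"dx":-0.007,"dy":-0.299,"dz":0,"wx":0,"wy":0,"wz":-91}
    - {"dx":-0.007,"dy":-0.299,"dz":0,"wx":0,"wy":0,"wz":-91}
    - {"dx":-0.007,"dy":-0.299,"dz":0,"wx":0,"wy":0,"wz":-91}
    - {"dx":-0.007,"dy":-0.299,"dz":0,"wx":0,"wy":0,"wz":-91}
    - {"dx":-0.007,"dy":-0.299,"dz":0,"wx":0,"wy":0,"wz":-91}
    - {"dx":-0.007,"dy":-0.299,"dz":0,"wx":0,"wy":0,"wz":-91}
    - {"dx":-0.007,"dy":-0.299,"dz":0,"wx":0,"wy":0,"wz":-91}
    - {"dx":-0.007,"dy":-0.299,"dz":0,"wx":0,"wy":0,"wz":-91}
    - {"dx":-0.007,"dy":-0.299,"dz":0,"wx":0,"wy":0,"wz":-91}
    - {"dx":-0.007,"dy":-0.299,"dz":0.01,"wx":0,"wy":0,"wz":-91}
    - {"dx":-0.007,"dy":-0.299,"dz":0.01,"wx":0,"wy":0,"wz":-91}
    - {"dx":-0.007,"dy":-0.299,"dz":0.01,"wx":0,"wy":0,"wz":-91}
  gripper: 0.7

```text
time_s: 13.3
tcp_pos: [0.4329, 0.0549, 0.09]
ee_rot: [[-0.002, -1.0, -0.001], [-1.0, 0.002, -0.001], [0.001, 0.001, -1.0]]
wrist_force: [0.8, 0.1, -0.3]
gripper_width: 0.703
```

Run:
```python
from h import *
s=pos()
im=cams.capture("wrist"); cv2.imwrite("pics/w12.png",cv2.resize(im[120:300,200:440,::-1],None,fx=3.3,fy=3.3))
for z in (0,.045): print(z,[(a-o)*3.3 for a,o in zip(proj("wrist",[*s["tcp_pos"][:2],z],s),(200,120))])
im=cams.capture("top"); cv2.imwrite("pics/t12.png",im[:,:,::-1])
```

```text
t 13.3 [0.4329 0.0549 0.09  ] psi -90.1 tilt [-0.0008 -0.0011] g 0.703 F [ 0.8  0.1 -0.3]
0 [np.float64(381.4394766525988), np.float64(231.13880195355569)]
0.045 [np.float64(381.0748360729089), np.float64(273.05281841485606)]
```

View pics/w12.png

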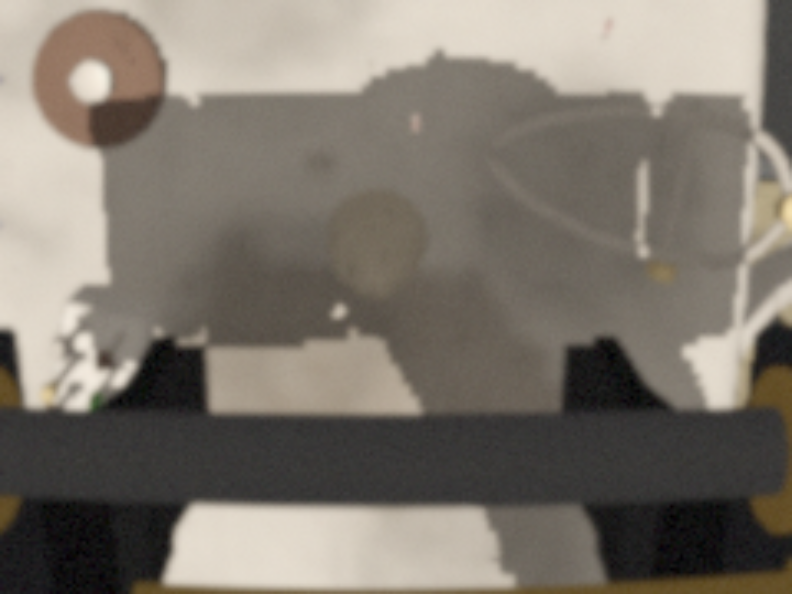

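View pics/t12.png

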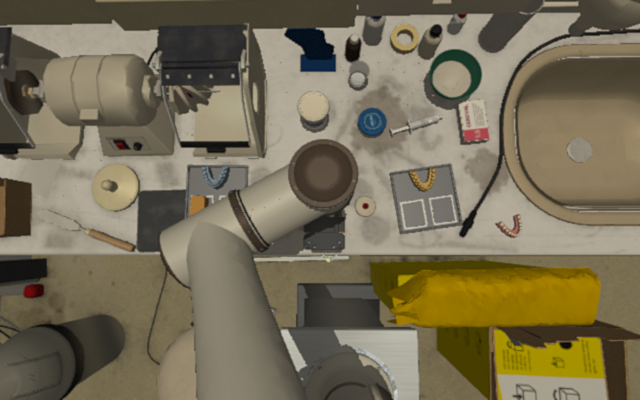

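>>> drive_tool:
  deltas:
    - {"dx":-0.003,"dy":-0.001,"dz":0.03,"wx":0,"wy":0,"wz":0}
    - {"dx":-0.003,"dy":-0.001,"dz":0.06,"wx":0,"wy":0,"wz":0}
    - {"dx":-0.003,"dy":-0.001,"dz":0.085,"wx":0,"wy":0,"wz":0}
    - {"dx":-0.003,"dy":-0.001,"dz":0.098,"wx":0,"wy":0,"wz":0}
    - {"dx":-0.003,"dy":-0.001,"dz":0.102,"wx":0,"wy":0,"wz":0}
    - {"dx":-0.003,"dy":-0.001,"dz":0.102,"wx":0,"wy":0,"wz":0}
    - {"dx":-0.003,"dy":-0.001,"dz":0.102,"wx":0,"wy":0,"wz":0}

```text
time_s: 14.1
tcp_pos: [0.4353, 0.0586, -0.0104]
ee_rot: [[-0.0, -1.0, 0.003], [-1.0, 0.0, 0.001], [-0.001, -0.003, -1.0]]
wrist_force: [-0.0, -0.3, 0.1]
gripper_width: 0.703
```

>>> drive_tool:
  deltas:
    - {"dx":0,"dy":0,"dz":0,"wx":0,"wy":0,"wz":0}
    - {"dx":0,"dy":0,"dz":0,"wx":0,"wy":0,"wz":0}
    - {"dx":0,"dy":0,"dz":0,"wx":0,"wy":0,"wz":0}
    - {"dx":0,"dy":0,"dz":0,"wx":0,"wy":0,"wz":0}
    - {"dx":0,"dy":0,"dz":0,"wx":0,"wy":0,"wz":0}
    - {"dx":0,"dy":0,"dz":0,"wx":0,"wy":0,"wz":0}
    - {"dx":0,"dy":0,"dz":0,"wx":0,"wy":0,"wz":0}
    - {"dx":0,"dy":0,"dz":0,"wx":0,"wy":0,"wz":0}
    - {"dx":0,"dy":0,"dz":0,"wx":0,"wy":0,"wz":0}
  gripper: 0

```text
time_s: 15.0
tcp_pos: [0.4344, 0.0582, -0.0112]
ee_rot: [[-0.0, -1.0, 0.001], [-1.0, 0.0, -0.0], [0.0, -0.001, -1.0]]
wrist_force: [-0.1, 0.3, -0.8]
gripper_width: 0.2
```

Run:
```python
from h import *
s=pos()
im=cams.capture("scene"); cv2.imwrite("pics/s13.png",cv2.resize(im[150:270,260:400,::-1],None,fx=5,fy=5,interpolation=cv2.INTER_CUBIC))
```

```text
t 15.0 [ 0.4344  0.0582 -0.0112] psi -90.03 tilt [ 0.0008 -0.0002] g 0.2 F [-0.1  0.3 -0.8]
```

View pics/s13.png

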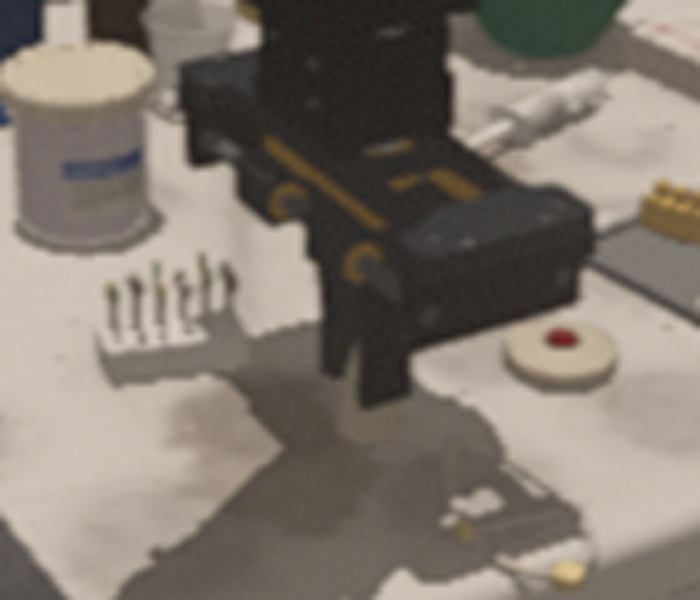

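>>> drive_tool:
  deltas:
    - {"dx":0,"dy":0,"dz":-0.02,"wx":0,"wy":0,"wz":0}
    - {"dx":0,"dy":0,"dz":-0.05,"wx":0,"wy":0,"wz":0}
    - {"dx":-0.04,"dy":0.001,"dz":-0.06,"wx":0,"wy":0,"wz":1}
    - {"dx":-0.08,"dy":0.002,"dz":-0.06,"wx":0,"wy":0,"wz":1}
    - {"dx":-0.12,"dy":0.003,"dz":-0.06,"wx":0,"wy":0,"wz":1}
    - {"dx":-0.16,"dy":0.004,"dz":-0.06,"wx":0,"wy":0,"wz":1}
    - {"dx":-0.2,"dy":0.004,"dz":-0.06,"wx":0,"wy":0,"wz":1}
    - {"dx":-0.226,"dy":0.004,"dz":-0.06,"wx":0,"wy":0,"wz":1}
    - {"dx":-0.226,"dy":0.004,"dz":-0.05,"wx":0,"wy":0,"wz":1}
    - {"dx":-0.226,"dy":0.004,"dz":-0.04,"wx":0,"wy":0,"wz":1}
    - {"dx":-0.226,"dy":0.004,"dz":-0.03,"wx":0,"wy":0,"wz":1}
    - {"dx":-0.226,"dy":0.004,"dz":-0.03,"wx":0,"wy":0,"wz":1}

```text
time_s: 16.25
tcp_pos: [0.4294, 0.2819, 0.0169]
ee_rot: [[-0.019, -1.0, -0.002], [-1.0, 0.019, -0.004], [0.004, 0.002, -1.0]]
wrist_force: [-0.3, -0.3, 0.6]
gripper_width: 0.204
```

Run:
```python
from h import *
s=pos()
to(.4308,.2842,-.0072,-91)
im=cams.capture("scene"); cv2.imwrite("pics/s14.png",cv2.resize(im[170:330,120:300,::-1],None,fx=3.7,fy=3.7,interpolation=cv2.INTER_CUBIC))
im=cams.capture("wrist"); cv2.imwrite("pics/w14.png",im[:,:,::-1])
```

```text
t 16.25 [0.4294 0.2819 0.0169] psi -91.12 tilt [-0.0023 -0.0037] g 0.204 F [-0.3 -0.3  0.6]
d [-0.0024 -0.0014  0.024 ] w [ 0.13 -0.21 -0.12] rows 0.5 t 16.25 z 0.0169 g 0.204
```

View pics/s14.png

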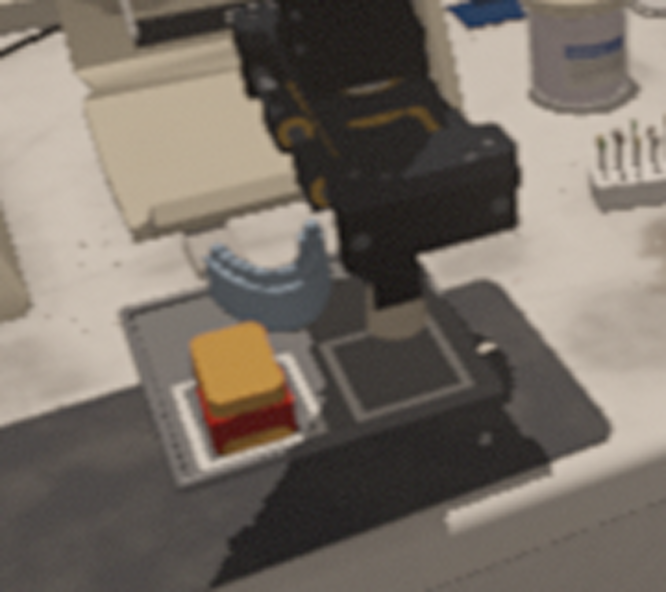

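View pics/w14.png

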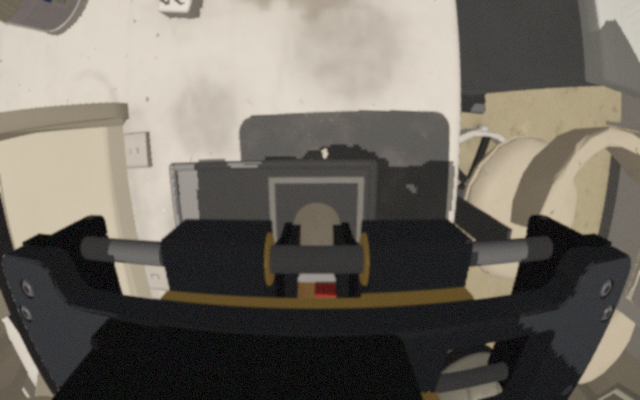

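>>> drive_tool:
  deltas:
    - {"dx":0,"dy":0,"dz":0.01,"wx":0,"wy":0,"wz":0}
    - {"dx":0,"dy":0,"dz":0.02,"wx":0,"wy":0,"wz":0}
    - {"dx":0,"dy":0,"dz":0.024,"wx":0,"wy":0,"wz":0}
    - {"dx":0,"dy":0,"dz":0.025,"wx":0,"wy":0,"wz":0}
    - {"dx":0,"dy":0,"dz":0.026,"wx":0,"wy":0,"wz":0}
    - {"dx":0,"dy":0,"dz":0.026,"wx":0,"wy":0,"wz":0}

```text
time_s: 16.95
tcp_pos: [0.4308, 0.2844, -0.0071]
ee_rot: [[-0.018, -1.0, 0.001], [-1.0, 0.018, 0.0], [-0.0, -0.001, -1.0]]
wrist_force: [-0.3, 0.4, -1.0]
gripper_width: 0.205
```

Run:
```python
from h import *
s=pos()
im=cams.capture("scene"); cv2.imwrite("pics/s15.png",cv2.resize(im[170:330,120:300,::-1],None,fx=3.7,fy=3.7,interpolation=cv2.INTER_CUBIC))
```

```text
t 16.95 [ 0.4308  0.2844 -0.0071] psi -91.02 tilt [0.0013 0.0001] g 0.205 F [-0.3  0.4 -1. ]
```

View pics/s15.png

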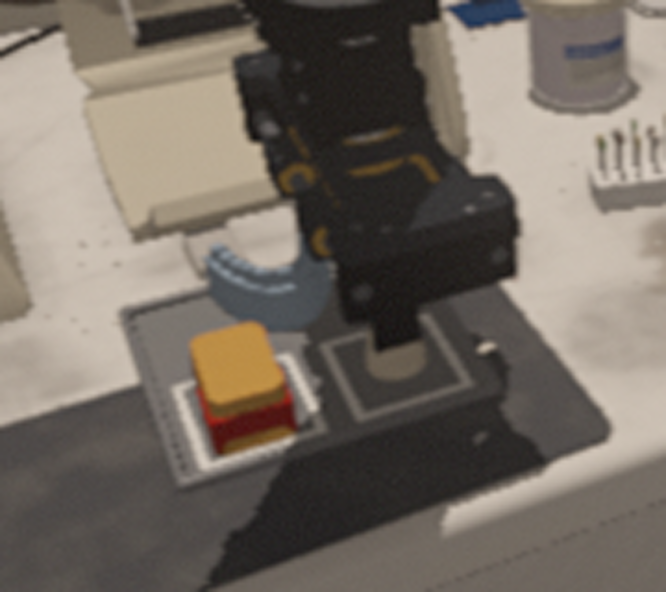

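>>> drive_tool:
  deltas:
    - {"dx":0,"dy":0,"dz":0.001,"wx":0,"wy":0,"wz":0}
    - {"dx":0,"dy":0,"dz":0.001,"wx":0,"wy":0,"wz":0}

```text
time_s: 17.2
tcp_pos: [0.431, 0.2846, -0.0073]
ee_rot: [[-0.017, -1.0, 0.002], [-1.0, 0.017, 0.001], [-0.001, -0.002, -1.0]]
wrist_force: [-0.7, -1.0, 4.5]
gripper_width: 0.203
```

>>> drive_tool:
  deltas:
    - {"dx":0,"dy":0,"dz":0.0,"wx":0,"wy":0,"wz":0}
    - {"dx":0,"dy":0,"dz":0.0,"wx":0,"wy":0,"wz":0}
    - {"dx":0,"dy":0,"dz":0,"wx":0,"wy":0,"wz":0}
    - {"dx":0,"dy":0,"dz":0,"wx":0,"wy":0,"wz":0}
    - {"dx":0,"dy":0,"dz":-0.02,"wx":0,"wy":0,"wz":0}
    - {"dx":0,"dy":0,"dz":-0.06,"wx":0,"wy":0,"wz":0}
    - {"dx":0,"dy":0,"dz":-0.1,"wx":0,"wy":0,"wz":0}
    - {"dx":0,"dy":0,"dz":-0.1,"wx":0,"wy":0,"wz":0}
    - {"dx":0,"dy":0,"dz":-0.1,"wx":0,"wy":0,"wz":0}
  gripper: 0.5

```text
time_s: 18.1
tcp_pos: [0.4306, 0.2846, 0.0925]
ee_rot: [[-0.018, -1.0, 0.002], [-1.0, 0.018, 0.002], [-0.002, -0.002, -1.0]]
wrist_force: [0.1, -0.4, -0.7]
gripper_width: 0.503
```

Run:
```python
from h import *
s=pos()
to(.436,-.0405,.09,-90)
im=cams.capture("wrist"); cv2.imwrite("pics/w16.png",im[:,:,::-1])
```

```text
t 18.1 [0.4306 0.2846 0.0925] psi -91.05 tilt [0.002  0.0019] g 0.503 F [ 0.1 -0.4 -0.7]
d [ 0.3249 -0.0113  0.0019] w [-0.11  0.11 -1.05] rows 6.5 t 18.1 z 0.0925 g 0.503
```

View pics/w16.png

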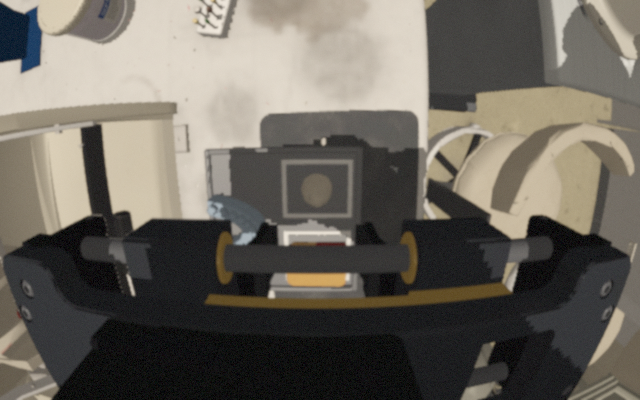

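>>> drive_tool:
  deltas:
    - {"dx":0.05,"dy":-0.002,"dz":0,"wx":0,"wy":0,"wz":-1}
    - {"dx":0.1,"dy":-0.004,"dz":0,"wx":0,"wy":0,"wz":-1}
    - {"dx":0.15,"dy":-0.006,"dz":0,"wx":0,"wy":0,"wz":-1}
    - {"dx":0.2,"dy":-0.008,"dz":0,"wx":0,"wy":0,"wz":-1}
    - {"dx":0.25,"dy":-0.01,"dz":0,"wx":0,"wy":0,"wz":-1}
    - {"dx":0.29,"dy":-0.011,"dz":0,"wx":0,"wy":0,"wz":-1}
    - {"dx":0.315,"dy":-0.011,"dz":0,"wx":0,"wy":0,"wz":-1}
    - {"dx":0.325,"dy":-0.011,"dz":0,"wx":0,"wy":0,"wz":-1}
    - {"dx":0.325,"dy":-0.011,"dz":0,"wx":0,"wy":0,"wz":-1}
    - {"dx":0.325,"dy":-0.011,"dz":0,"wx":0,"wy":0,"wz":-1}
  gripper: 0.85

```text
time_s: 19.15
tcp_pos: [0.4355, -0.0405, 0.0912]
ee_rot: [[-0.0, -1.0, -0.0], [-1.0, 0.0, -0.0], [0.0, 0.0, -1.0]]
wrist_force: [-0.3, 0.3, -0.5]
gripper_width: 0.85
```

Run:
```python
from h import *
import pickle
s=pos();pickle.dump(s,open("w17.pkl","wb"))
im=cams.capture("wrist"); cv2.imwrite("pics/w17.png",cv2.resize(im[0:300,120:440,::-1],None,fx=2,fy=2))
print([(a-o)*2 for a,o in zip(proj("wrist",[*s["tcp_pos"][:2],.015],s),(120,0))])
```

```text
t 19.15 [ 0.4355 -0.0405  0.0912] psi -90.01 tilt [-0.0003 -0.0004] g 0.85 F [-0.3  0.3 -0.5]
[np.float64(391.1995808670241), np.float64(386.939213082886)]
```

View pics/w17.png

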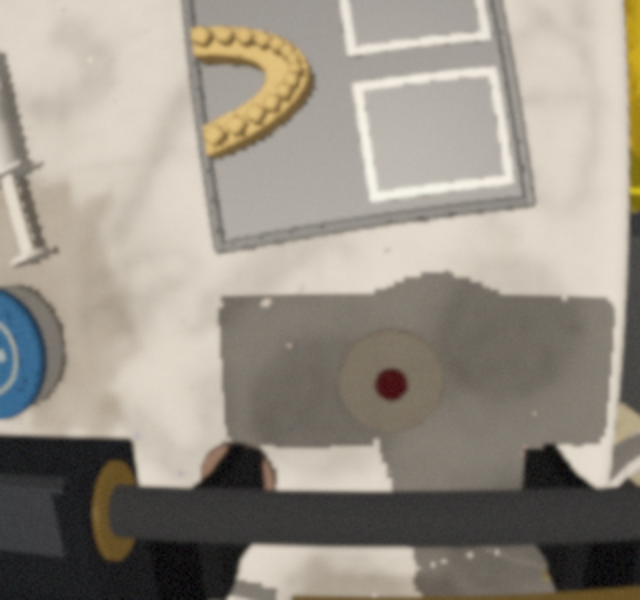

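>>> drive_tool:
  deltas:
    - {"dx":0.002,"dy":0,"dz":0.04,"wx":0,"wy":0,"wz":0}
    - {"dx":0.002,"dy":0,"dz":0.08,"wx":0,"wy":0,"wz":0}
    - {"dx":0.002,"dy":0,"dz":0.105,"wx":0,"wy":0,"wz":0}
    - {"dx":0.002,"dy":0,"dz":0.113,"wx":0,"wy":0,"wz":0}
    - {"dx":0.002,"dy":0,"dz":0.117,"wx":0,"wy":0,"wz":0}
    - {"dx":0.002,"dy":0,"dz":0.118,"wx":0,"wy":0,"wz":0}
    - {"dx":0.002,"dy":0,"dz":0.118,"wx":0,"wy":0,"wz":0}
    - {"dx":0.002,"dy":0,"dz":0.118,"wx":0,"wy":0,"wz":0}

```text
time_s: 20.0
tcp_pos: [0.4368, -0.0426, -0.0251]
ee_rot: [[-0.0, -1.0, 0.004], [-1.0, 0.0, 0.0], [-0.0, -0.004, -1.0]]
wrist_force: [-0.9, 0.0, -0.4]
gripper_width: 0.849
```

>>> drive_tool:
  deltas:
    - {"dx":0,"dy":0,"dz":0,"wx":0,"wy":0,"wz":0}
    - {"dx":0,"dy":0,"dz":0,"wx":0,"wy":0,"wz":0}
    - {"dx":0,"dy":0,"dz":0,"wx":0,"wy":0,"wz":0}
    - {"dx":0,"dy":0,"dz":0,"wx":0,"wy":0,"wz":0}
    - {"dx":0,"dy":0,"dz":0,"wx":0,"wy":0,"wz":0}
    - {"dx":0,"dy":0,"dz":0,"wx":0,"wy":0,"wz":0}
    - {"dx":0,"dy":0,"dz":0,"wx":0,"wy":0,"wz":0}
    - {"dx":0,"dy":0,"dz":0,"wx":0,"wy":0,"wz":0}
  gripper: 0.3

```text
time_s: 20.8
tcp_pos: [0.4359, -0.043, -0.0261]
ee_rot: [[-0.0, -1.0, 0.001], [-1.0, 0.0, -0.0], [0.0, -0.001, -1.0]]
wrist_force: [-0.4, -1.1, 0.4]
gripper_width: 0.526
```

Run:
```python
from h import *
import pickle
s=pickle.load(open("w17.pkl","rb"))
for q in ([(355,85),(494,68),(515,183),(374,200)],):
  c=np.array([hit("wrist",120+u/2,v/2,.004,s) for u,v in q]);print("tanL",c.mean(0).round(4),c.round(4))
s=pos()
im=cams.capture("scene"); cv2.imwrite("pics/s18.png",cv2.resize(im[150:270,300:440,::-1],None,fx=5,fy=5,interpolation=cv2.INTER_CUBIC))
```

```text
tanL [ 0.4156 -0.1563] [[ 0.4518 -0.1787]
 [ 0.3884 -0.1882]
 [ 0.379  -0.1336]
 [ 0.4432 -0.1246]]
t 20.8 [ 0.4359 -0.043  -0.0261] psi -90.02 tilt [ 0.0012 -0.0002] g 0.526 F [-0.4 -1.1  0.4]
```

View pics/s18.png

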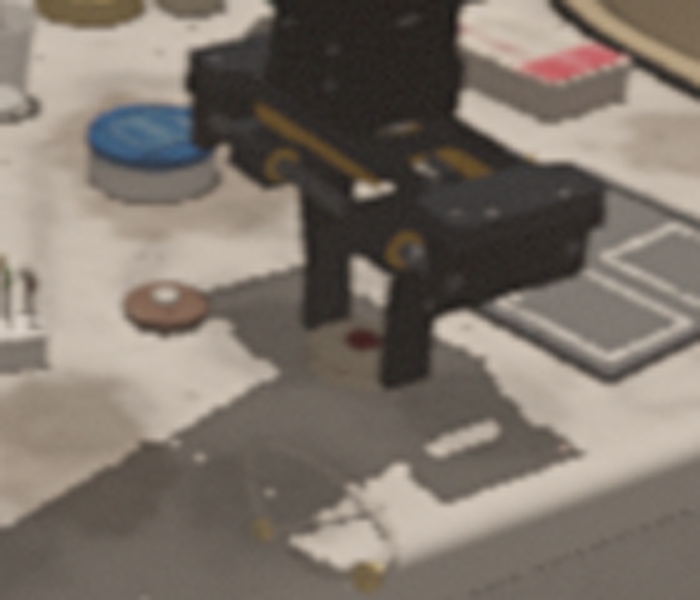

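>>> drive_tool:
  deltas:
    - {"dx":0,"dy":0,"dz":-0.03,"wx":0,"wy":0,"wz":0}
    - {"dx":0,"dy":0,"dz":-0.07,"wx":0,"wy":0,"wz":0}
    - {"dx":-0.03,"dy":0,"dz":-0.1,"wx":0,"wy":0,"wz":0}
    - {"dx":-0.07,"dy":0.001,"dz":-0.11,"wx":0,"wy":0,"wz":0.5}
    - {"dx":-0.115,"dy":0.001,"dz":-0.11,"wx":0,"wy":0,"wz":1}
    - {"dx":-0.16,"dy":0.002,"dz":-0.11,"wx":0,"wy":0,"wz":1}
    - {"dx":-0.205,"dy":0.002,"dz":-0.11,"wx":0,"wy":0,"wz":1}
    - {"dx":-0.25,"dy":0.003,"dz":-0.11,"wx":0,"wy":0,"wz":1}
    - {"dx":-0.295,"dy":0.003,"dz":-0.11,"wx":0,"wy":0,"wz":1}
    - {"dx":-0.335,"dy":0.004,"dz":-0.11,"wx":0,"wy":0,"wz":1}
    - {"dx":-0.37,"dy":0.004,"dz":-0.11,"wx":0,"wy":0,"wz":1}
    - {"dx":-0.39,"dy":0.004,"dz":-0.11,"wx":0,"wy":0,"wz":1}
    - {"dx":-0.397,"dy":0.004,"dz":-0.1,"wx":0,"wy":0,"wz":1}
    - {"dx":-0.397,"dy":0.004,"dz":-0.09,"wx":0,"wy":0,"wz":1}
    - {"dx":-0.397,"dy":0.004,"dz":-0.08,"wx":0,"wy":0,"wz":1}
    - {"dx":-0.397,"dy":0.004,"dz":-0.07,"wx":0,"wy":0,"wz":1}
    - {"dx":-0.397,"dy":0.004,"dz":-0.07,"wx":0,"wy":0,"wz":1}
    - {"dx":-0.397,"dy":0.004,"dz":-0.07,"wx":0,"wy":0,"wz":1}

```text
time_s: 22.65
tcp_pos: [0.4321, 0.3533, 0.0435]
ee_rot: [[-0.019, -1.0, 0.001], [-1.0, 0.019, -0.001], [0.001, -0.001, -1.0]]
wrist_force: [0.6, -0.0, 0.6]
gripper_width: 0.523
```

Run:
```python
from h import *
s=pos()
to(.432,.3545,.006,-91)
im=cams.capture("wrist"); cv2.imwrite("pics/w19.png",cv2.resize(im[80:320,200:440,::-1],None,fx=2.5,fy=2.5))
for p in ([.432,.3545,.032],): print([(a-o)*2.5 for a,o in zip(proj("wrist",p,s),(200,80))])
im=cams.capture("scene"); cv2.imwrite("pics/s19.png",cv2.resize(im[150:310,120:300,::-1],None,fx=3.7,fy=3.7,interpolation=cv2.INTER_CUBIC))
```

```text
t 22.65 [0.4321 0.3533 0.0435] psi -91.07 tilt [ 0.0007 -0.0008] g 0.523 F [ 0.6 -0.   0.6]
d [-0.0013  0.0001  0.0375] w [-0.04 -0.05 -0.07] rows 0.8 t 22.65 z 0.0435 g 0.523
[np.float64(288.8598627080063), np.float64(342.8877857521954)]
```

View pics/w19.png

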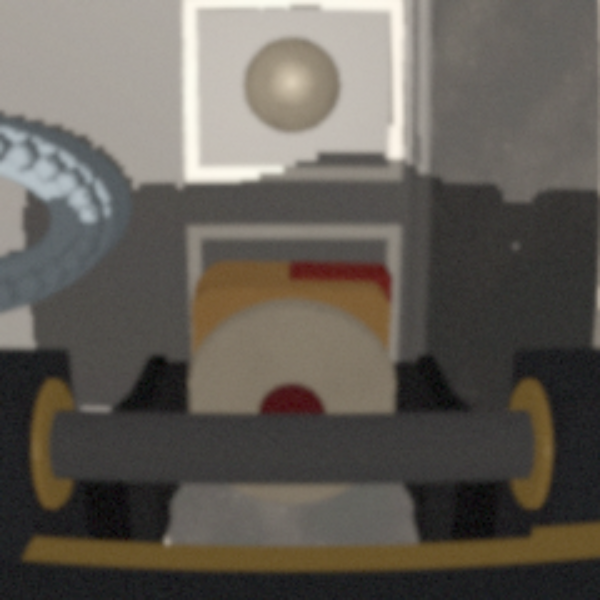

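View pics/s19.png

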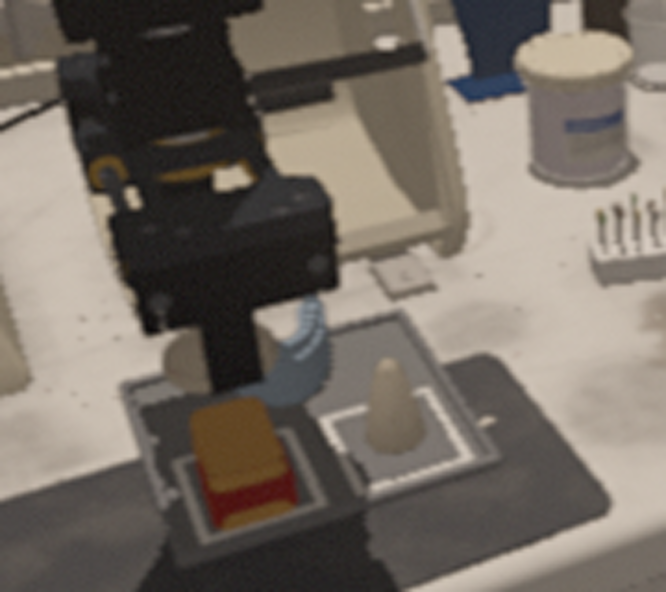

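Run:
```python
from h import *
s=pos()
u,v=200+293/2.5,80+283/2.5
print("bar near top edge",hit("wrist",u,v,.032,s), "outline near",hit("wrist",200+295/2.5,80+227/2.5,.004,s))
```

```text
t 22.75 [0.4323 0.354  0.0443] psi -91.05 tilt [0.0017 0.0006] g 0.524 F [-1.   0.1 -1. ]
bar near top edge [0.43079759 0.3381109 ] outline near [0.42996582 0.32721235]
```

>>> drive_tool:
  deltas:
    - {"dx":-0.001,"dy":0,"dz":0.015,"wx":0,"wy":0,"wz":0}
    - {"dx":-0.001,"dy":0,"dz":0.028,"wx":0,"wy":0,"wz":0}
    - {"dx":-0.001,"dy":0,"dz":0.034,"wx":0,"wy":0,"wz":0}
    - {"dx":-0.001,"dy":0,"dz":0.036,"wx":0,"wy":0,"wz":0}
    - {"dx":-0.001,"dy":0,"dz":0.037,"wx":0,"wy":0,"wz":0}
    - {"dx":-0.001,"dy":0,"dz":0.037,"wx":0,"wy":0,"wz":0}
    - {"dx":-0.001,"dy":0,"dz":0.037,"wx":0,"wy":0,"wz":0}

```text
time_s: 23.45
tcp_pos: [0.4322, 0.3554, 0.0072]
ee_rot: [[-0.018, -1.0, 0.002], [-1.0, 0.018, 0.001], [-0.001, -0.002, -1.0]]
wrist_force: [0.4, 0.0, -0.3]
gripper_width: 0.524
```

>>> drive_tool:
  deltas:
    - {"dx":0,"dy":0,"dz":0.001,"wx":0,"wy":0,"wz":0}
    - {"dx":0,"dy":0,"dz":0.0015,"wx":0,"wy":0,"wz":0}
    - {"dx":0,"dy":0,"dz":0.002,"wx":0,"wy":0,"wz":0}

```text
time_s: 23.75
tcp_pos: [0.4322, 0.3554, 0.0057]
ee_rot: [[-0.017, -1.0, 0.002], [-1.0, 0.017, 0.0], [-0.0, -0.002, -1.0]]
wrist_force: [-2.8, -1.3, 7.8]
gripper_width: 0.526
```

Run:
```python
from h import *
s=pos()
im=cams.capture("scene"); cv2.imwrite("pics/s20.png",cv2.resize(im[150:310,120:300,::-1],None,fx=3.7,fy=3.7,interpolation=cv2.INTER_CUBIC))
```

```text
t 23.75 [0.4322 0.3554 0.0057] psi -91.0 tilt [0.0016 0.0003] g 0.526 F [-2.8 -1.3  7.8]
```

View pics/s20.png

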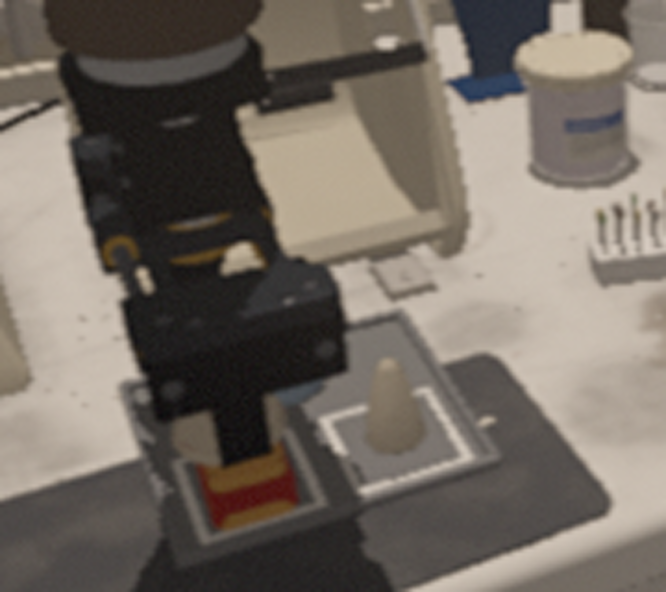

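>>> drive_tool:
  deltas:
    - {"dx":0,"dy":0,"dz":-0.001,"wx":0,"wy":0,"wz":0}
    - {"dx":0,"dy":0,"dz":-0.001,"wx":0,"wy":0,"wz":0}
    - {"dx":0,"dy":0,"dz":-0.001,"wx":0,"wy":0,"wz":0}
    - {"dx":0,"dy":0,"dz":-0.02,"wx":0,"wy":0,"wz":0}
    - {"dx":0,"dy":0,"dz":-0.06,"wx":0,"wy":0,"wz":0}
    - {"dx":0,"dy":0,"dz":-0.1,"wx":0,"wy":0,"wz":0}
    - {"dx":0,"dy":0,"dz":-0.12,"wx":0,"wy":0,"wz":0}
    - {"dx":0,"dy":0,"dz":-0.12,"wx":0,"wy":0,"wz":0}
  gripper: 0.68

```text
time_s: 24.6
tcp_pos: [0.4335, 0.3569, 0.1284]
ee_rot: [[-0.017, -1.0, 0.006], [-1.0, 0.017, 0.006], [-0.006, -0.006, -1.0]]
wrist_force: [0.3, 0.6, 0.2]
gripper_width: 0.679
```

Run:
```python
from h import *
s=pos()
to(.5125,.0095,.10,-90)
im=cams.capture("scene"); cv2.imwrite("pics/s21.png",cv2.resize(im[150:310,120:300,::-1],None,fx=3.7,fy=3.7,interpolation=cv2.INTER_CUBIC))
```

```text
t 24.6 [0.4335 0.3569 0.1284] psi -90.99 tilt [0.006  0.0058] g 0.679 F [0.3 0.6 0.2]
d [ 0.3462 -0.0849  0.0269] w [-0.34  0.34 -1.  ] rows 7.1 t 24.6 z 0.1284 g 0.679
```

View pics/s21.png

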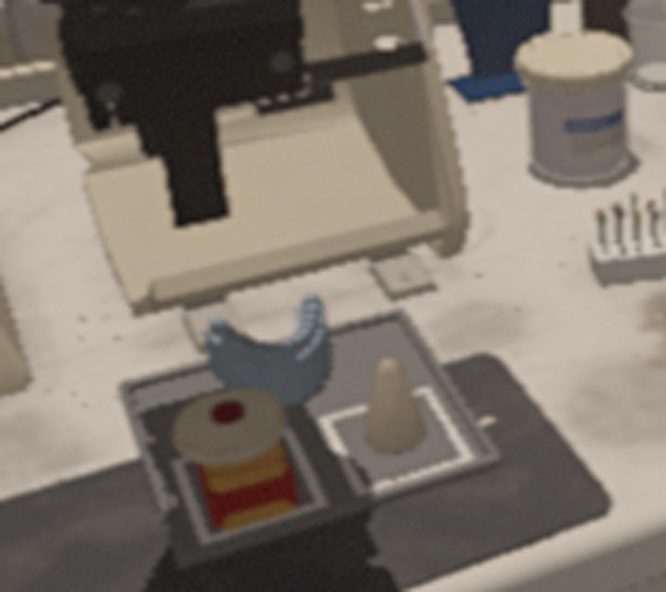

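>>> drive_tool:
  deltas:
    - {"dx":0.05,"dy":-0.012,"dz":0.005,"wx":0,"wy":0,"wz":-1}
    - {"dx":0.1,"dy":-0.025,"dz":0.01,"wx":0,"wy":0,"wz":-1}
    - {"dx":0.15,"dy":-0.038,"dz":0.015,"wx":0,"wy":0,"wz":-1}
    - {"dx":0.2,"dy":-0.05,"dz":0.02,"wx":0,"wy":0,"wz":-1}
    - {"dx":0.25,"dy":-0.063,"dz":0.025,"wx":0,"wy":0,"wz":-1}
    - {"dx":0.3,"dy":-0.075,"dz":0.025,"wx":0,"wy":0,"wz":-1}
    - {"dx":0.33,"dy":-0.083,"dz":0.025,"wx":0,"wy":0,"wz":-1}
    - {"dx":0.345,"dy":-0.086,"dz":0.025,"wx":0,"wy":0,"wz":-1}
    - {"dx":0.345,"dy":-0.086,"dz":0.025,"wx":0,"wy":0,"wz":-1}
    - {"dx":0.345,"dy":-0.086,"dz":0.025,"wx":0,"wy":0,"wz":-1}
    - {"dx":0.345,"dy":-0.086,"dz":0.025,"wx":0,"wy":0,"wz":-1}
  gripper: 0.75

```text
time_s: 25.75
tcp_pos: [0.5112, 0.0093, 0.0992]
ee_rot: [[0.001, -1.0, -0.0], [-1.0, -0.001, -0.0], [0.0, 0.0, -1.0]]
wrist_force: [-0.3, 0.2, -0.1]
gripper_width: 0.752
```

Run:
```python
from h import *
s=pos()
to(.5125,.0095,-.0285,-90)
im=cams.capture("wrist"); cv2.imwrite("pics/w22.png",cv2.resize(im[0:300,120:440,::-1],None,fx=2,fy=2))
print([(a-o)*2 for a,o in zip(proj("wrist",[*s["tcp_pos"][:2],.012],s),(120,0))])
```

```text
t 25.75 [0.5112 0.0093 0.0992] psi -89.97 tilt [-0.0003 -0.0004] g 0.752 F [-0.3  0.2 -0.1]
d [-0.0003 -0.0014  0.1277] w [ 0.02 -0.02  0.03] rows 2.6 t 25.75 z 0.0992 g 0.752
[np.float64(391.2456956503896), np.float64(381.3228474252118)]
```

View pics/w22.png

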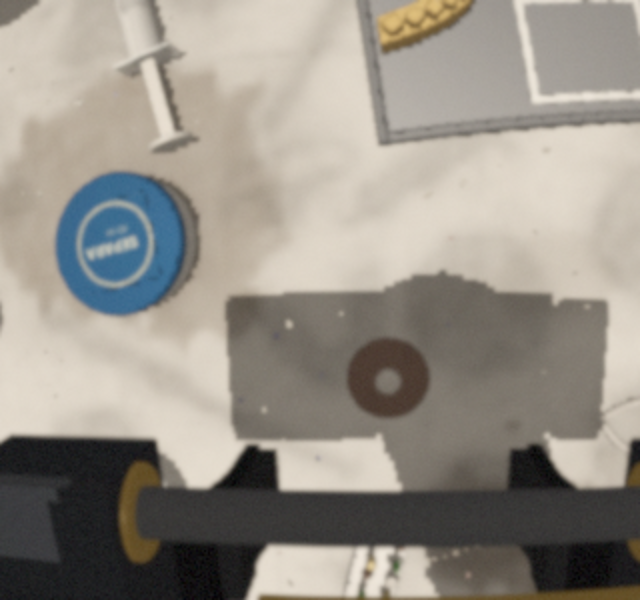

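>>> drive_tool:
  deltas:
    - {"dx":0,"dy":-0.0015,"dz":0.04,"wx":0,"wy":0,"wz":0}
    - {"dx":0,"dy":-0.0015,"dz":0.08,"wx":0,"wy":0,"wz":0}
    - {"dx":0,"dy":-0.0015,"dz":0.11,"wx":0,"wy":0,"wz":0}
    - {"dx":0,"dy":-0.0015,"dz":0.121,"wx":0,"wy":0,"wz":0}
    - {"dx":0,"dy":-0.0015,"dz":0.125,"wx":0,"wy":0,"wz":0}
    - {"dx":0,"dy":-0.0015,"dz":0.127,"wx":0,"wy":0,"wz":0}
    - {"dx":0,"dy":-0.0015,"dz":0.128,"wx":0,"wy":0,"wz":0}
    - {"dx":0,"dy":-0.0015,"dz":0.128,"wx":0,"wy":0,"wz":0}

```text
time_s: 26.6
tcp_pos: [0.5142, 0.0089, -0.027]
ee_rot: [[-0.0, -1.0, 0.003], [-1.0, 0.0, 0.001], [-0.001, -0.003, -1.0]]
wrist_force: [-0.0, 0.6, 0.7]
gripper_width: 0.755
```

>>> drive_tool:
  deltas:
    - {"dx":0,"dy":0,"dz":0,"wx":0,"wy":0,"wz":0}
    - {"dx":0,"dy":0,"dz":0,"wx":0,"wy":0,"wz":0}
    - {"dx":0,"dy":0,"dz":0,"wx":0,"wy":0,"wz":0}
    - {"dx":0,"dy":0,"dz":0,"wx":0,"wy":0,"wz":0}
    - {"dx":0,"dy":0,"dz":0,"wx":0,"wy":0,"wz":0}
    - {"dx":0,"dy":0,"dz":0,"wx":0,"wy":0,"wz":0}
    - {"dx":0,"dy":0,"dz":0,"wx":0,"wy":0,"wz":0}
    - {"dx":0,"dy":0,"dz":0,"wx":0,"wy":0,"wz":0}
  gripper: 0.2

```text
time_s: 27.4
tcp_pos: [0.5133, 0.0085, -0.028]
ee_rot: [[-0.0, -1.0, 0.001], [-1.0, 0.0, -0.0], [0.0, -0.001, -1.0]]
wrist_force: [-0.1, -0.1, 2.1]
gripper_width: 0.406
```

Run:
```python
from h import *
s=pos()
im=cams.capture("scene"); cv2.imwrite("pics/s23.png",cv2.resize(im[130:250,260:400,::-1],None,fx=5,fy=5,interpolation=cv2.INTER_CUBIC))
```

```text
t 27.4 [ 0.5133  0.0085 -0.028 ] psi -90.02 tilt [ 0.0009 -0.0002] g 0.406 F [-0.1 -0.1  2.1]
```

View pics/s23.png

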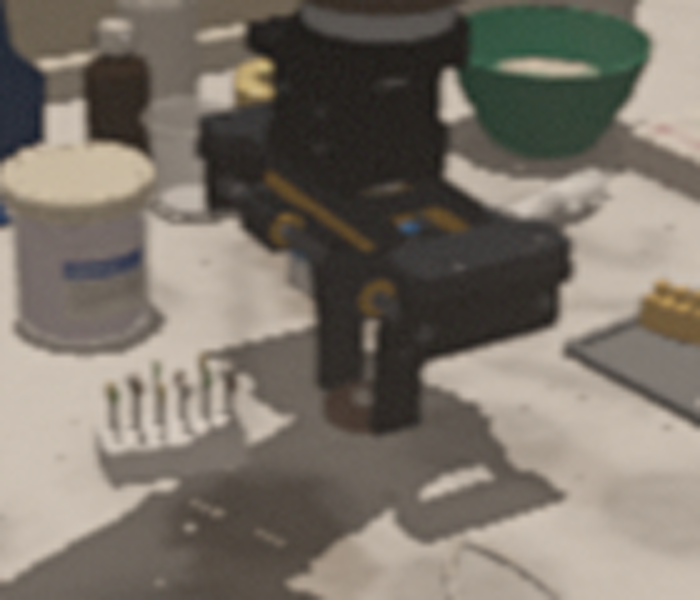

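>>> drive_tool:
  deltas:
    - {"dx":0,"dy":0,"dz":-0.03,"wx":0,"wy":0,"wz":0}
    - {"dx":0,"dy":0,"dz":-0.07,"wx":0,"wy":0,"wz":0}
    - {"dx":0.03,"dy":0.018,"dz":-0.09,"wx":0,"wy":0,"wz":-4}
    - {"dx":0.07,"dy":0.041,"dz":-0.09,"wx":0,"wy":0,"wz":-8.5}
    - {"dx":0.11,"dy":0.065,"dz":-0.09,"wx":0,"wy":0,"wz":-8.5}
    - {"dx":0.145,"dy":0.086,"dz":-0.09,"wx":0,"wy":0,"wz":-8.5}
    - {"dx":0.16,"dy":0.095,"dz":-0.085,"wx":0,"wy":0,"wz":-8.5}
    - {"dx":0.1645,"dy":0.097,"dz":-0.07,"wx":0,"wy":0,"wz":-8.5}
    - {"dx":0.1645,"dy":0.097,"dz":-0.06,"wx":0,"wy":0,"wz":-8.5}
    - {"dx":0.1645,"dy":0.097,"dz":-0.06,"wx":0,"wy":0,"wz":-8.5}
    - {"dx":0.1645,"dy":0.097,"dz":-0.06,"wx":0,"wy":0,"wz":-8.5}

```text
time_s: 28.55
tcp_pos: [0.4165, -0.1555, 0.0317]
ee_rot: [[0.148, -0.989, 0.001], [-0.989, -0.148, -0.0], [0.0, -0.0, -1.0]]
wrist_force: [-0.6, 0.4, -0.2]
gripper_width: 0.408
```

Run:
```python
from h import *
import pickle
s=pos();pickle.dump(s,open("w24.pkl","wb"))
to(.4165,-.156,-.024,-81.5)
im=cams.capture("wrist"); cv2.imwrite("pics/w24.png",cv2.resize(im[0:300,160:480,::-1],None,fx=2,fy=2))
```

```text
t 28.55 [ 0.4165 -0.1555  0.0317] psi -81.47 tilt [ 0.0005 -0.0003] g 0.408 F [-0.6  0.4 -0.2]
d [0.0004 0.0001 0.0557] w [-0.03 -0.02  0.03] rows 1.1 t 28.55 z 0.0317 g 0.408
```

View pics/w24.png

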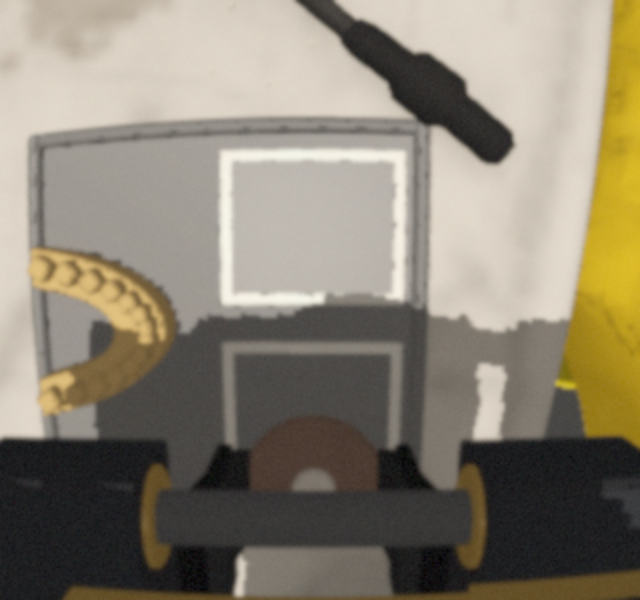

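Run:
```python
from h import *
import pickle
s=pickle.load(open("w24.pkl","rb"))
c=np.array([hit("wrist",160+u/2,v/2,.004,s) for u,v in [(219,150),(412,149),(405,305),(221,305)]]);m=c.mean(0);print("tanR",m.round(4))
f=c[0]+c[3]-c[1]-c[2];print("yaw",np.degrees(np.arctan2(f[1],f[0])))
c=np.array([hit("wrist",160+u/2,v/2,.004,s) for u,v in [(222,343),(404,343)]]);a=np.radians(8.5);print("L from near edge",(c.mean(0)+.028*np.array([-np.sin(a),np.cos(a)])).round(4))
```

```text
tanR [ 0.4259 -0.226 ]
yaw 8.70150707723638
L from near edge [ 0.4159 -0.1562]
```

>>> drive_tool:
  deltas:
    - {"dx":0,"dy":0,"dz":0.025,"wx":0,"wy":0,"wz":0}
    - {"dx":0,"dy":0,"dz":0.045,"wx":0,"wy":0,"wz":0}
    - {"dx":0,"dy":0,"dz":0.052,"wx":0,"wy":0,"wz":0}
    - {"dx":0,"dy":0,"dz":0.054,"wx":0,"wy":0,"wz":0}
    - {"dx":0,"dy":0,"dz":0.055,"wx":0,"wy":0,"wz":0}
    - {"dx":0,"dy":0,"dz":0.055,"wx":0,"wy":0,"wz":0}
    - {"dx":0,"dy":0,"dz":0.055,"wx":0,"wy":0,"wz":0}

```text
time_s: 29.3
tcp_pos: [0.4169, -0.1559, -0.0225]
ee_rot: [[0.148, -0.989, 0.003], [-0.989, -0.148, -0.0], [0.001, -0.003, -1.0]]
wrist_force: [0.9, 0.9, -1.3]
gripper_width: 0.408
```

>>> drive_tool:
  deltas:
    - {"dx":0,"dy":0,"dz":0.001,"wx":0,"wy":0,"wz":0}
    - {"dx":0,"dy":0,"dz":0.0015,"wx":0,"wy":0,"wz":0}
    - {"dx":0,"dy":0,"dz":0.0015,"wx":0,"wy":0,"wz":0}
    - {"dx":0,"dy":0,"dz":0.0015,"wx":0,"wy":0,"wz":0}

```text
time_s: 29.7
tcp_pos: [0.4166, -0.1559, -0.0241]
ee_rot: [[0.148, -0.989, 0.002], [-0.989, -0.148, -0.0], [0.001, -0.002, -1.0]]
wrist_force: [-1.7, 0.6, 6.6]
gripper_width: 0.405
```

Contact is made; release with a small opening, lift.

>>> drive_tool:
  deltas:
    - {"dx":0,"dy":0,"dz":-0.0005,"wx":0,"wy":0,"wz":0}
    - {"dx":0,"dy":0,"dz":-0.0005,"wx":0,"wy":0,"wz":0}
    - {"dx":0,"dy":0,"dz":-0.0005,"wx":0,"wy":0,"wz":0}
    - {"dx":0,"dy":0,"dz":-0.02,"wx":0,"wy":0,"wz":0}
    - {"dx":0,"dy":0,"dz":-0.06,"wx":0,"wy":0,"wz":0}
    - {"dx":0,"dy":0,"dz":-0.1,"wx":0,"wy":0,"wz":0}
    - {"dx":0,"dy":0,"dz":-0.13,"wx":0,"wy":0,"wz":0}
    - {"dx":0,"dy":0,"dz":-0.13,"wx":0,"wy":0,"wz":0}
    - {"dx":0,"dy":0,"dz":-0.13,"wx":0,"wy":0,"wz":0}
  gripper: 0.49

```text
time_s: 30.6
tcp_pos: [0.4161, -0.1557, 0.1056]
ee_rot: [[0.147, -0.989, 0.002], [-0.989, -0.147, 0.0], [0.0, -0.002, -1.0]]
wrist_force: [-0.4, 0.1, -0.5]
gripper_width: 0.491
```

Run:
```python
from h import *
s=pos()
to(.5153,.1023,.10,-102)
im=cams.capture("wrist"); cv2.imwrite("pics/w25.png",im[:,:,::-1])
print(proj("wrist",[.4162,-.156,.016],s))
```

```text
t 30.6 [ 0.4161 -0.1557  0.1056] psi -81.55 tilt [0.0022 0.0003] g 0.491 F [-0.4  0.1 -0.5]
d [-0.2407 -0.1361  0.0059] w [-1.300e-01  2.000e-02  2.045e+01] rows 5.5 t 30.6 z 0.1056 g 0.491
(np.float64(315.7997701035905), np.float64(189.6756738590378))
```

View pics/w25.png

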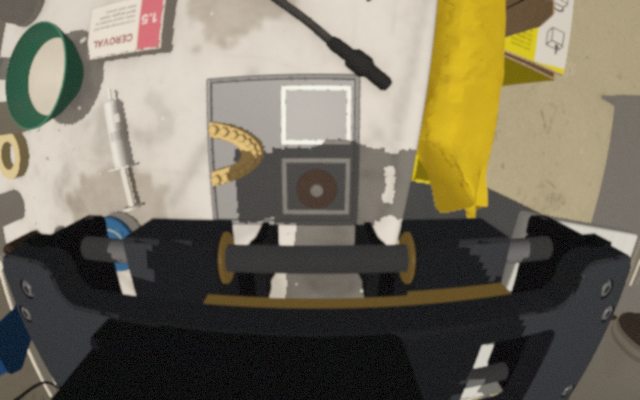

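Run:
```python
from h import *
C,_=ray("scene",300,200);print(C)
p=hit("scene",260+90/5,130+345/5,0);print("base front",p)
d=p-C[:2];d/=np.linalg.norm(d);print("centre (r=.036)",p+.036*d, "dir",d)
for z in (.06,.07,.08,.09): print(z,"lid front",hit("scene",260+85/5,130+218/5,z),"lid L",hit("scene",260,130+36,z),"lid R",hit("scene",260+155/5,130+36,z))
# top camera lid bottom-most (front) edge, row 124
for z in (.06,.07,.08): print(z,"top front",hit("top",313,124,z),hit("top",313,92,z),hit("top",297,108,z),hit("top",329,108,z))
```

```text
[-0.16922769  0.43779015  0.46543299]
base front [0.63075374 0.08725441]
centre (r=.036) [0.66372717 0.07280612] dir [ 0.91592853 -0.40134141]
0.06 lid front [0.64274374 0.08169955] lid L [0.70247308 0.09921994] lid R [0.66658268 0.03356873]
0.07 lid front [0.62271647 0.09048252] lid L [0.68097259 0.10757077] lid R [0.64596742 0.04353885]
0.08 lid front [0.60268921 0.09926549] lid L [0.6594721 0.1159216] lid R [0.62535217 0.05350897]
0.09 lid front [0.58266194 0.10804846] lid L [0.63797161 0.12427243] lid R [0.60473692 0.06347908]
0.06 top front [0.62240835 0.08175306] [0.69925907 0.08185166] [0.6609838  0.11904121] [0.66031153 0.04465155]
0.07 top front [0.6193302  0.08142722] [0.69530262 0.08152468] [0.65746478 0.11828921] [0.6568002  0.04474972]
0.08 top front [0.61625204 0.08110137] [0.69134617 0.08119771] [0.65394576 0.11753722] [0.65328886 0.04484789]
```

>>> drive_tool:
  deltas:
    - {"dx":-0.04,"dy":-0.023,"dz":0,"wx":0,"wy":0,"wz":20.5}
    - {"dx":-0.08,"dy":-0.045,"dz":0,"wx":0,"wy":0,"wz":20.5}
    - {"dx":-0.12,"dy":-0.068,"dz":0,"wx":0,"wy":0,"wz":20.5}
    - {"dx":-0.16,"dy":-0.09,"dz":0,"wx":0,"wy":0,"wz":20.5}
    - {"dx":-0.2,"dy":-0.113,"dz":0,"wx":0,"wy":0,"wz":20.5}
    - {"dx":-0.23,"dy":-0.13,"dz":0,"wx":0,"wy":0,"wz":20.5}
    - {"dx":-0.241,"dy":-0.136,"dz":0,"wx":0,"wy":0,"wz":20.5}
    - {"dx":-0.241,"dy":-0.136,"dz":0,"wx":0,"wy":0,"wz":20.5}
    - {"dx":-0.241,"dy":-0.136,"dz":0,"wx":0,"wy":0,"wz":20.5}
    - {"dx":-0.241,"dy":-0.136,"dz":0,"wx":0,"wy":0,"wz":20.5}
  gripper: 0.6

```text
time_s: 31.65
tcp_pos: [0.5142, 0.101, 0.1049]
ee_rot: [[-0.21, -0.978, -0.001], [-0.978, 0.21, -0.001], [0.001, 0.0, -1.0]]
wrist_force: [0.7, 0.2, 0.6]
gripper_width: 0.596
```

Run:
```python
from h import *
s=pos()
im=cams.capture("wrist"); cv2.imwrite("pics/w26.png",cv2.resize(im[80:320,160:440,::-1],None,fx=2.5,fy=2.5))
print([(a-o)*2.5 for a,o in zip(proj("wrist",[*s["tcp_pos"][:2],.018],s),(160,80))])
im=cams.capture("top"); cv2.imwrite("pics/t26.png",cv2.resize(im[80:220,240:400,::-1],None,fx=4,fy=4))
```

```text
t 31.65 [0.5142 0.101  0.1049] psi -102.12 tilt [-0.0006 -0.0009] g 0.596 F [0.7 0.2 0.6]
[np.float64(388.9886777398928), np.float64(277.34576204911457)]
```

View pics/w26.png

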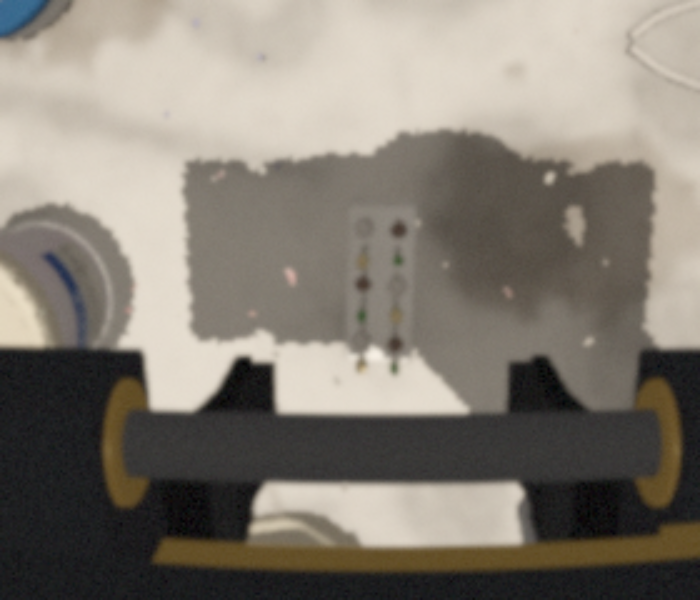

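View pics/t26.png

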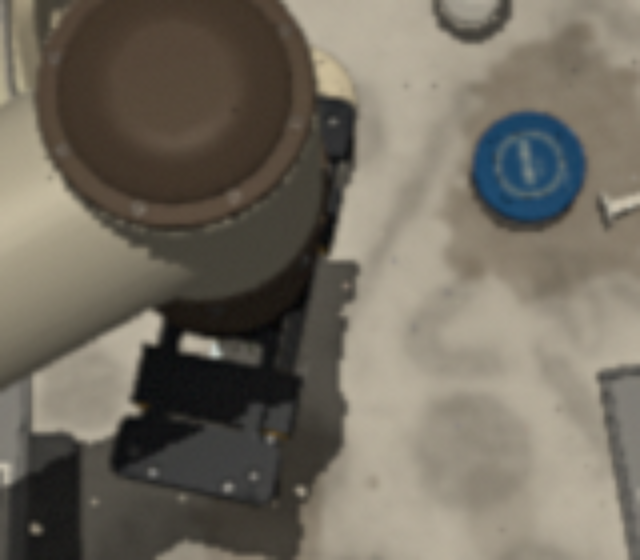

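Run:
```python
from h import *
s=pos()
H=lambda u,v,z:hit("wrist",160+u/2.5,80+v/2.5,z,s)
a,b=H(347,205,.018),H(415,205,.018);m=(a+b)/2;l=np.array([np.sin(np.radians(12)),np.cos(np.radians(12))])
print(a,b,np.linalg.norm(a-b),"centre",m+.031*l)
print("left edge bottom",H(345,340,.018),"right",H(412,340,.018))
m=H(381,340,.018)-H(381.5,205,.018);print("long yaw",np.degrees(np.arctan2(-m[0],m[1])))
```

```text
t 31.75 [0.5146 0.1012 0.1054] psi -102.12 tilt [ 0.0005 -0.0004] g 0.601 F [-0.2  0.2  0.8]
[0.52409273 0.07129283] [0.4995836  0.07658493] 0.025073962145886194 centre [0.51828343 0.10426146]
left edge bottom [0.53649893 0.12202107] right [0.51130849 0.1274108 ]
long yaw -12.51214974951266
```

>>> drive_tool:
  deltas:
    - {"dx":-0.0033,"dy":0.0075,"dz":0.0,"wx":0,"wy":0,"wz":0.3}
    - {"dx":-0.0033,"dy":0.0075,"dz":0.0,"wx":0,"wy":0,"wz":0.3}
    - {"dx":-0.0033,"dy":0.0075,"dz":0.04,"wx":0,"wy":0,"wz":0.3}
    - {"dx":-0.0033,"dy":0.0075,"dz":0.075,"wx":0,"wy":0,"wz":0.3}
    - {"dx":-0.0033,"dy":0.0075,"dz":0.095,"wx":0,"wy":0,"wz":0.3}
    - {"dx":-0.0033,"dy":0.0075,"dz":0.105,"wx":0,"wy":0,"wz":0.3}
    - {"dx":-0.0033,"dy":0.0075,"dz":0.11,"wx":0,"wy":0,"wz":0.3}
    - {"dx":-0.0033,"dy":0.0075,"dz":0.115,"wx":0,"wy":0,"wz":0.3}
    - {"dx":-0.0033,"dy":0.0075,"dz":0.118,"wx":0,"wy":0,"wz":0.3}
    - {"dx":-0.0033,"dy":0.0075,"dz":0.12,"wx":0,"wy":0,"wz":0.3}
    - {"dx":-0.0033,"dy":0.0075,"dz":0.12,"wx":0,"wy":0,"wz":0.3}
  gripper: 0.75

```text
time_s: 32.85
tcp_pos: [0.5088, 0.1074, -0.0143]
ee_rot: [[-0.213, -0.977, 0.002], [-0.977, 0.213, 0.0], [-0.001, -0.002, -1.0]]
wrist_force: [0.5, 0.5, 0.0]
gripper_width: 0.752
```

Run:
```python
from h import *
s=pos()
im=cams.capture("scene"); cv2.imwrite("pics/s27.png",cv2.resize(im[110:250,240:400,::-1],None,fx=4.2,fy=4.2,interpolation=cv2.INTER_CUBIC))
im=cams.capture("wrist"); cv2.imwrite("pics/w27.png",im[:,:,::-1])
```

```text
t 32.85 [ 0.5088  0.1074 -0.0143] psi -102.32 tilt [0.0016 0.0002] g 0.752 F [0.5 0.5 0. ]
```

View pics/s27.png

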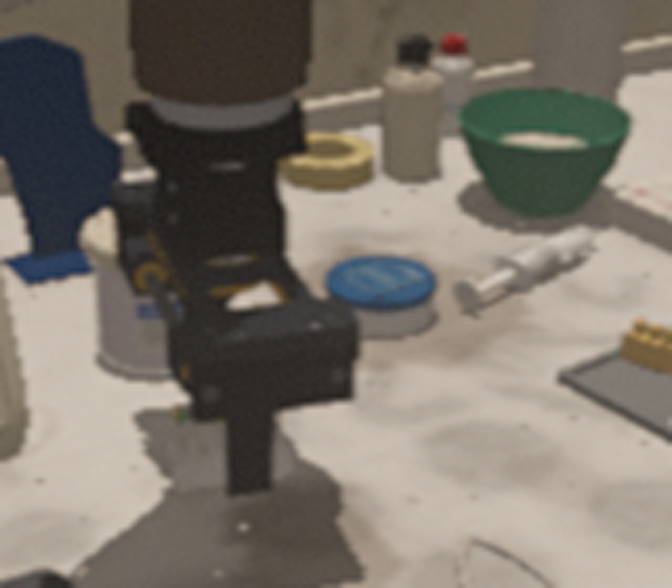

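View pics/w27.png

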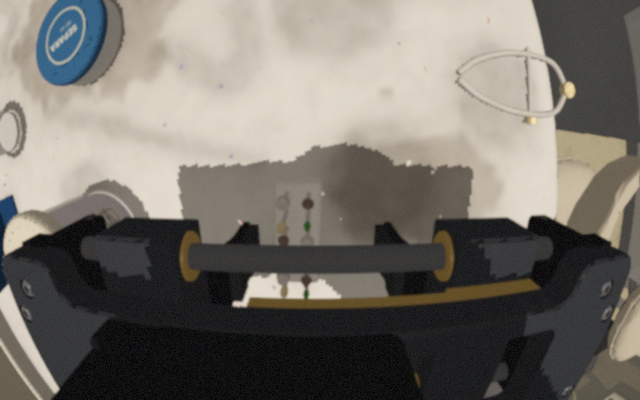

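>>> drive_tool:
  deltas:
    - {"dx":0,"dy":0,"dz":0.002,"wx":0,"wy":0,"wz":0}
    - {"dx":0,"dy":0,"dz":0.004,"wx":0,"wy":0,"wz":0}
    - {"dx":0,"dy":0,"dz":0.005,"wx":0,"wy":0,"wz":0}
    - {"dx":0,"dy":0,"dz":0.0055,"wx":0,"wy":0,"wz":0}
    - {"dx":0,"dy":0,"dz":0.0055,"wx":0,"wy":0,"wz":0}
    - {"dx":0,"dy":0,"dz":0.0055,"wx":0,"wy":0,"wz":0}

```text
time_s: 33.55
tcp_pos: [0.5086, 0.1073, -0.0202]
ee_rot: [[-0.213, -0.977, 0.001], [-0.977, 0.213, -0.0], [-0.0, -0.001, -1.0]]
wrist_force: [-0.6, -0.6, 0.5]
gripper_width: 0.754
```

Run:
```python
from h import *
s=pos()
im=cams.capture("wrist"); cv2.imwrite("pics/w28.png",cv2.resize(im[150:330,200:440,::-1],None,fx=3.3,fy=3.3))
```

```text
t 33.55 [ 0.5086  0.1073 -0.0202] psi -102.32 tilt [ 0.0009 -0.0002] g 0.754 F [-0.6 -0.6  0.5]
```

View pics/w28.png

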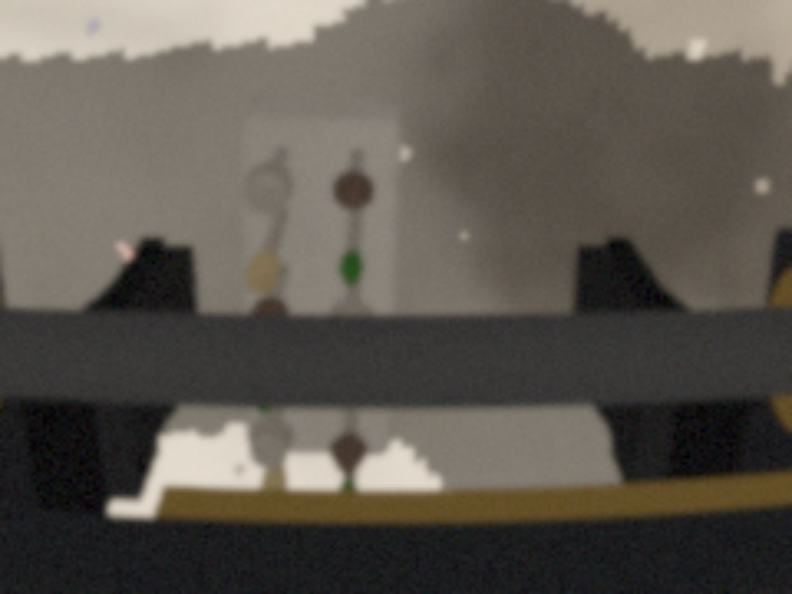

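Run:
```python
from h import *
s=pos()
R=s["ee_rot"]
for u in (245,395):
  p=hit("wrist",200+u/3.3,150+116/3.3,.018,s); print(p, (R.T@(np.array([*p,0])-np.array([*s["tcp_pos"][:2],0])))[:2])
```

```text
t 33.6 [ 0.5086  0.1074 -0.0201] psi -102.32 tilt [ 0.001  -0.0002] g 0.753 F [0.4 0.7 0. ]
[0.52242606 0.07076034] [ 0.03280594 -0.02127365]
[0.49917957 0.07587294] [0.03277205 0.00252836]
```

>>> drive_tool:
  deltas:
    - {"dx":0,"dy":0,"dz":0,"wx":0,"wy":0,"wz":0}
    - {"dx":0,"dy":0,"dz":0,"wx":0,"wy":0,"wz":0}
    - {"dx":0,"dy":0,"dz":0,"wx":0,"wy":0,"wz":0}
    - {"dx":0,"dy":0,"dz":0,"wx":0,"wy":0,"wz":0}
    - {"dx":0,"dy":0,"dz":0,"wx":0,"wy":0,"wz":0}
    - {"dx":0,"dy":0,"dz":0,"wx":0,"wy":0,"wz":0}
    - {"dx":0,"dy":0,"dz":0,"wx":0,"wy":0,"wz":0}
    - {"dx":0,"dy":0,"dz":0,"wx":0,"wy":0,"wz":0}
    - {"dx":0,"dy":0,"dz":0,"wx":0,"wy":0,"wz":0}
  gripper: 0.1

```text
time_s: 34.5
tcp_pos: [0.5088, 0.1074, -0.0201]
ee_rot: [[-0.213, -0.977, 0.001], [-0.977, 0.213, -0.0], [-0.0, -0.001, -1.0]]
wrist_force: [0.8, 0.5, 0.3]
gripper_width: 0.288
```

Run:
```python
from h import *
s=pos()
im=cams.capture("wrist"); cv2.imwrite("pics/w29.png",cv2.resize(im[150:330,200:440,::-1],None,fx=3.3,fy=3.3))
```

```text
t 34.5 [ 0.5088  0.1074 -0.0201] psi -102.32 tilt [ 0.0013 -0.    ] g 0.288 F [0.8 0.5 0.3]
```

View pics/w29.png

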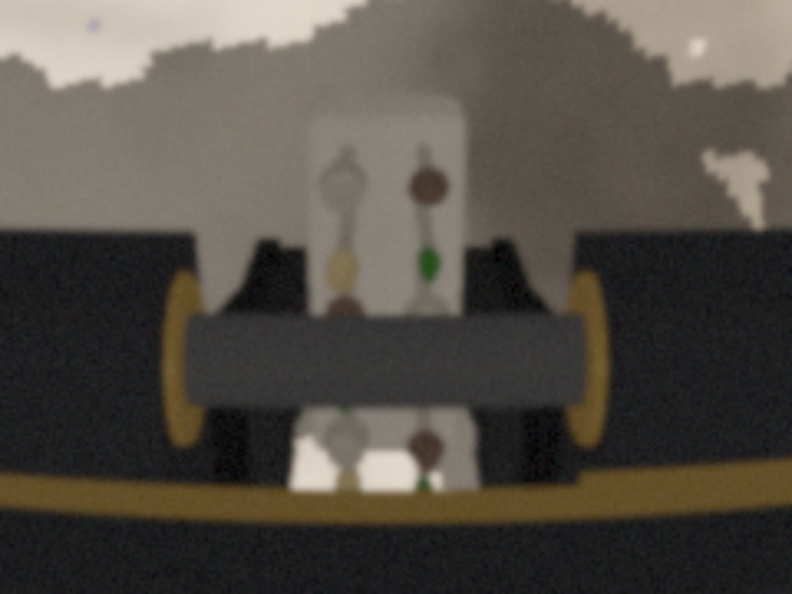

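>>> drive_tool:
  deltas:
    - {"dx":0,"dy":0,"dz":-0.03,"wx":0,"wy":0,"wz":0}
    - {"dx":0,"dy":0,"dz":-0.07,"wx":0,"wy":0,"wz":0}
    - {"dx":0.03,"dy":0.001,"dz":-0.1,"wx":0,"wy":0,"wz":4}
    - {"dx":0.065,"dy":0.002,"dz":-0.1,"wx":0,"wy":0,"wz":12}
    - {"dx":0.105,"dy":0.003,"dz":-0.1,"wx":0,"wy":0,"wz":20}
    - {"dx":0.145,"dy":0.004,"dz":-0.1,"wx":0,"wy":0,"wz":28}
    - {"dx":0.185,"dy":0.005,"dz":-0.1,"wx":0,"wy":0,"wz":36}
    - {"dx":0.225,"dy":0.006,"dz":-0.1,"wx":0,"wy":0,"wz":44}
    - {"dx":0.265,"dy":0.007,"dz":-0.1,"wx":0,"wy":0,"wz":52}
    - {"dx":0.3,"dy":0.008,"dz":-0.1,"wx":0,"wy":0,"wz":60}
    - {"dx":0.33,"dy":0.008,"dz":-0.1,"wx":0,"wy":0,"wz":66}
    - {"dx":0.342,"dy":0.008,"dz":-0.09,"wx":0,"wy":0,"wz":69}
    - {"dx":0.342,"dy":0.008,"dz":-0.08,"wx":0,"wy":0,"wz":69}
    - {"dx":0.342,"dy":0.008,"dz":-0.07,"wx":0,"wy":0,"wz":69}
    - {"dx":0.342,"dy":0.008,"dz":-0.07,"wx":0,"wy":0,"wz":69}
    - {"dx":0.342,"dy":0.008,"dz":-0.07,"wx":0,"wy":0,"wz":69}

```text
time_s: 36.15
tcp_pos: [0.4277, -0.2242, 0.0494]
ee_rot: [[-0.988, -0.153, -0.0], [-0.153, 0.988, -0.0], [0.0, 0.0, -1.0]]
wrist_force: [0.6, 0.1, -0.7]
gripper_width: 0.293
```

Run:
```python
from h import *
s=pos()
to(.4283,-.2252,-.016,-171.4)
im=cams.capture("wrist"); cv2.imwrite("pics/w30.png",cv2.resize(im[80:320,180:460,::-1],None,fx=2.5,fy=2.5))
im=cams.capture("scene"); cv2.imwrite("pics/s30.png",cv2.resize(im[110:250,340:500,::-1],None,fx=4,fy=4))
a=np.radians(8.6)
for t in (-.033,.033):
  for l in (-.028,.028):
    p=[.4265+t*np.cos(a)-l*np.sin(a),-.2255+t*np.sin(a)+l*np.cos(a),.004]
    print([round((q-o)*2.5) for q,o in zip(proj("wrist",p,s),(180,80))])
```

```text
t 36.15 [ 0.4277 -0.2242  0.0494] psi -171.2 tilt [-0.0003 -0.    ] g 0.293 F [ 0.6  0.1 -0.7]
d [-0.0004 -0.0011  0.0654] w [ 0.   -0.02  0.2 ] rows 1.3 t 36.15 z 0.0494 g 0.293
[248, 203]
[426, 204]
[253, 398]
[420, 399]
```

View pics/w30.png

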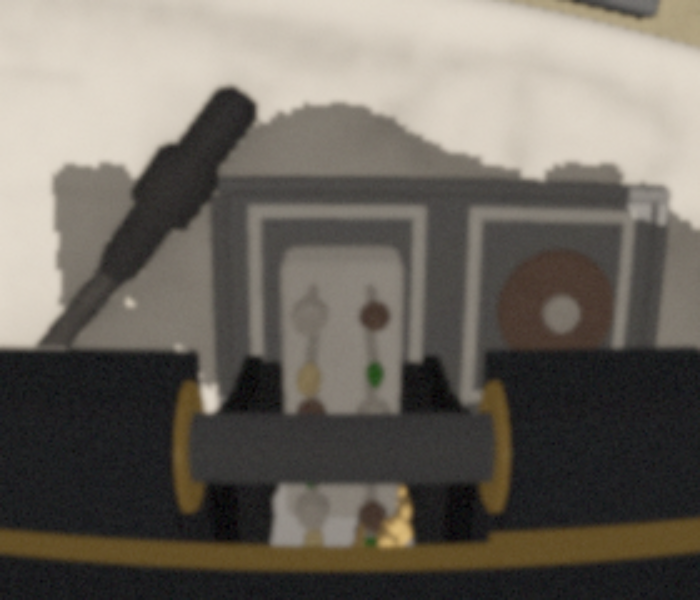

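View pics/s30.png

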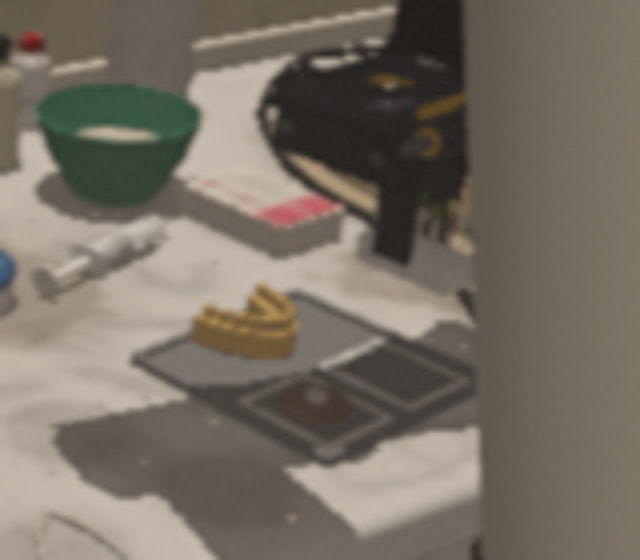

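>>> drive_tool:
  deltas:
    - {"dx":0,"dy":-0.001,"dz":0.03,"wx":0,"wy":0,"wz":0.2}
    - {"dx":0,"dy":-0.001,"dz":0.05,"wx":0,"wy":0,"wz":0.2}
    - {"dx":0,"dy":-0.001,"dz":0.06,"wx":0,"wy":0,"wz":0.2}
    - {"dx":0,"dy":-0.001,"dz":0.063,"wx":0,"wy":0,"wz":0.2}
    - {"dx":0,"dy":-0.001,"dz":0.0645,"wx":0,"wy":0,"wz":0.2}
    - {"dx":0,"dy":-0.001,"dz":0.065,"wx":0,"wy":0,"wz":0.2}
    - {"dx":0,"dy":-0.001,"dz":0.065,"wx":0,"wy":0,"wz":0.2}
    - {"dx":0,"dy":-0.001,"dz":0.065,"wx":0,"wy":0,"wz":0.2}

```text
time_s: 37.05
tcp_pos: [0.4284, -0.2262, -0.0145]
ee_rot: [[-0.989, -0.147, 0.002], [-0.147, 0.989, -0.0], [-0.002, -0.001, -1.0]]
wrist_force: [-0.3, -0.2, -1.1]
gripper_width: 0.293
```

>>> drive_tool:
  deltas:
    - {"dx":0,"dy":0,"dz":0.001,"wx":0,"wy":0,"wz":0}
    - {"dx":0,"dy":0,"dz":0.0015,"wx":0,"wy":0,"wz":0}
    - {"dx":0,"dy":0,"dz":0.002,"wx":0,"wy":0,"wz":0}
    - {"dx":0,"dy":0,"dz":0.002,"wx":0,"wy":0,"wz":0}

```text
time_s: 37.45
tcp_pos: [0.4282, -0.2262, -0.0162]
ee_rot: [[-0.989, -0.148, 0.001], [-0.148, 0.989, -0.001], [-0.001, -0.001, -1.0]]
wrist_force: [-1.6, 1.5, 6.1]
gripper_width: 0.294
```

Run:
```python
from h import *
s=pos()
```

```text
t 37.45 [ 0.4282 -0.2262 -0.0162] psi -171.5 tilt [ 0.0015 -0.0005] g 0.294 F [-1.6  1.5  6.1]
```

Contact; release and lift clear.

>>> drive_tool:
  deltas:
    - {"dx":0,"dy":0,"dz":-0.0005,"wx":0,"wy":0,"wz":0}
    - {"dx":0,"dy":0,"dz":-0.0005,"wx":0,"wy":0,"wz":0}
    - {"dx":0,"dy":0,"dz":-0.0005,"wx":0,"wy":0,"wz":0}
    - {"dx":0,"dy":0,"dz":-0.02,"wx":0,"wy":0,"wz":0}
    - {"dx":0,"dy":0,"dz":-0.06,"wx":0,"wy":0,"wz":0}
    - {"dx":0,"dy":0,"dz":-0.1,"wx":0,"wy":0,"wz":0}
    - {"dx":0,"dy":0,"dz":-0.15,"wx":0,"wy":0,"wz":0}
    - {"dx":0,"dy":0,"dz":-0.18,"wx":0,"wy":0,"wz":0}
    - {"dx":0,"dy":0,"dz":-0.18,"wx":0,"wy":0,"wz":0}
    - {"dx":0,"dy":0,"dz":-0.18,"wx":0,"wy":0,"wz":0}
  gripper: 0.42

```text
time_s: 38.45
tcp_pos: [0.4277, -0.2259, 0.1631]
ee_rot: [[-0.989, -0.147, 0.002], [-0.147, 0.989, 0.0], [-0.002, -0.0, -1.0]]
wrist_force: [-0.2, -0.2, -0.3]
gripper_width: 0.421
```

Run:
```python
from h import *
s=pos()
im=cams.capture("wrist"); cv2.imwrite("pics/w31.png",cv2.resize(im[80:320,180:460,::-1],None,fx=2.5,fy=2.5))
im=cams.capture("top"); cv2.imwrite("pics/t31.png",im[:,:,::-1])
to(.46,.06,.25,-171.4)
```

```text
t 38.45 [ 0.4277 -0.2259  0.1631] psi -171.55 tilt [0.0022 0.0003] g 0.421 F [-0.2 -0.2 -0.3]
d [-0.0748  0.2778 -0.0884] w [ 0.06 -0.1  -0.15] rows 6.0 t 38.55 z 0.1614 g 0.421
```

View pics/w31.png

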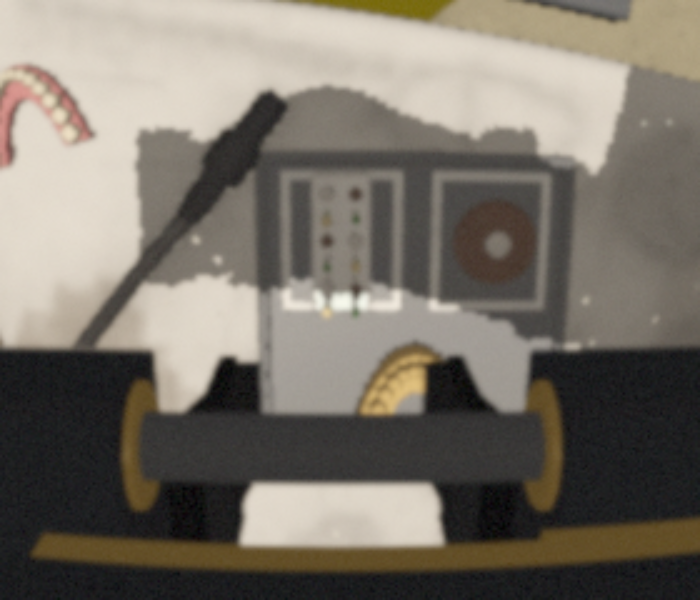

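View pics/t31.png

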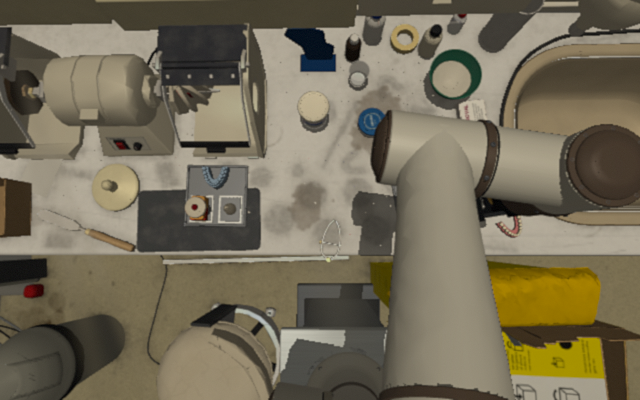

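>>> drive_tool:
  deltas:
    - {"dx":-0.01,"dy":0.04,"dz":-0.03,"wx":0,"wy":0,"wz":0}
    - {"dx":-0.02,"dy":0.08,"dz":-0.06,"wx":0,"wy":0,"wz":0}
    - {"dx":-0.03,"dy":0.125,"dz":-0.09,"wx":0,"wy":0,"wz":0}
    - {"dx":-0.04,"dy":0.17,"dz":-0.09,"wx":0,"wy":0,"wz":0}
    - {"dx":-0.04,"dy":0.215,"dz":-0.09,"wx":0,"wy":0,"wz":0}
    - {"dx":-0.04,"dy":0.25,"dz":-0.09,"wx":0,"wy":0,"wz":0}
    - {"dx":-0.04,"dy":0.275,"dz":-0.09,"wx":0,"wy":0,"wz":0}
    - {"dx":-0.04,"dy":0.275,"dz":-0.09,"wx":0,"wy":0,"wz":0}
    - {"dx":-0.04,"dy":0.275,"dz":-0.09,"wx":0,"wy":0,"wz":0}

```text
time_s: 39.45
tcp_pos: [0.4261, 0.052, 0.2515]
ee_rot: [[-0.989, -0.149, -0.002], [-0.149, 0.989, -0.002], [0.002, -0.001, -1.0]]
wrist_force: [-0.2, -1.2, 1.0]
gripper_width: 0.419
```

Run:
```python
from h import *
s=pos()
im=cams.capture("top")[:,:,::-1]
a=cv2.resize(im[150:250,170:265],None,fx=4.2,fy=4.2,interpolation=cv2.INTER_CUBIC)
b=cv2.resize(im[150:250,380:470],None,fx=4.2,fy=4.2,interpolation=cv2.INTER_CUBIC)
cv2.imwrite("pics/t32.png",cv2.hconcat([a,b])); print(a.shape)
im=cams.capture("scene")[:,:,::-1]
cv2.imwrite("pics/s32.png",cv2.resize(im[150:310,130:480],None,fx=2.2,fy=2.2,interpolation=cv2.INTER_CUBIC))
```

```text
t 39.45 [0.4261 0.052  0.2515] psi -171.44 tilt [-0.0018 -0.0017] g 0.419 F [-0.2 -1.2  1. ]
(420, 399, 3)
```

View pics/t32.png

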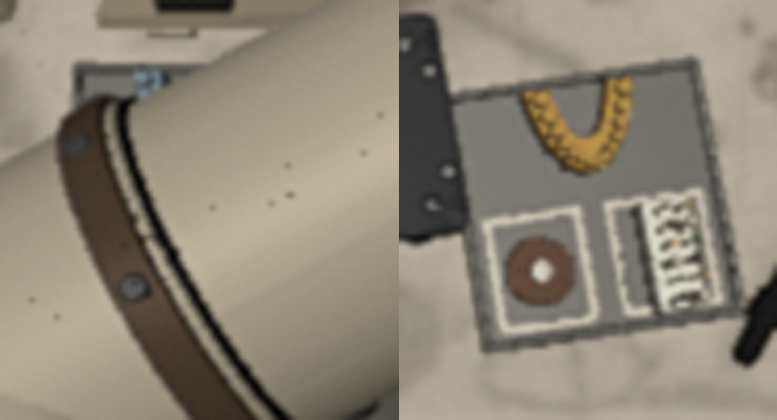

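View pics/s32.png

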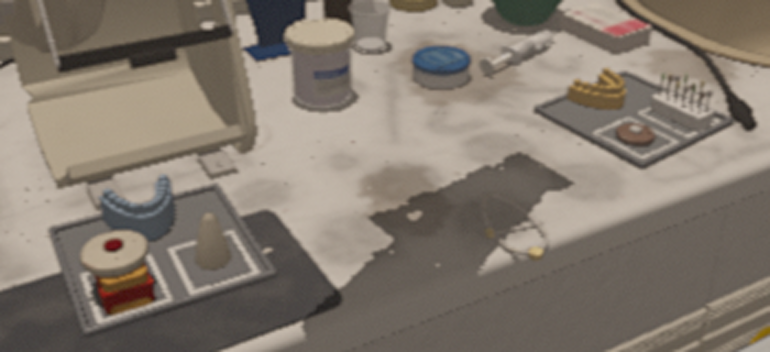

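Run:
```python
from h import *
s=pos()
a=np.radians(8.6)
def P(t,l,z):
    p=[.4265+t*np.cos(a)-l*np.sin(a),-.2253+t*np.sin(a)+l*np.cos(a),z]
    u,v=proj("top",p);return [round(399+(u-380+.5)*4.2),round((v-150+.5)*4.2)]
print("block top",[P(t,l,.022) for t,l in[(.031,.013),(.031,-.013),(-.031,-.013),(-.031,.013)]],"bottom",[P(t,l,.004) for t,l in[(.031,.013),(-.031,.013)]])
print("outline",[P(t,l,.004) for t,l in[(.033,.028),(.033,-.028),(-.033,-.028),(-.033,.028)]])
im=cams.capture("top")[:,:,::-1]
cv2.imwrite("pics/t33.png",cv2.resize(im[190:235,420:465],None,fx=13,fy=13,interpolation=cv2.INTER_CUBIC))
```

```text
t 39.55 [0.4265 0.0512 0.2519] psi -171.57 tilt [-0.0009 -0.0012] g 0.42 F [-0.6  0.3 -0.3]
block top [[641, 201], [687, 194], [709, 304], [662, 311]] bottom [[632, 205], [652, 313]]
outline [[605, 205], [703, 190], [725, 305], [627, 320]]
```

View pics/t33.png

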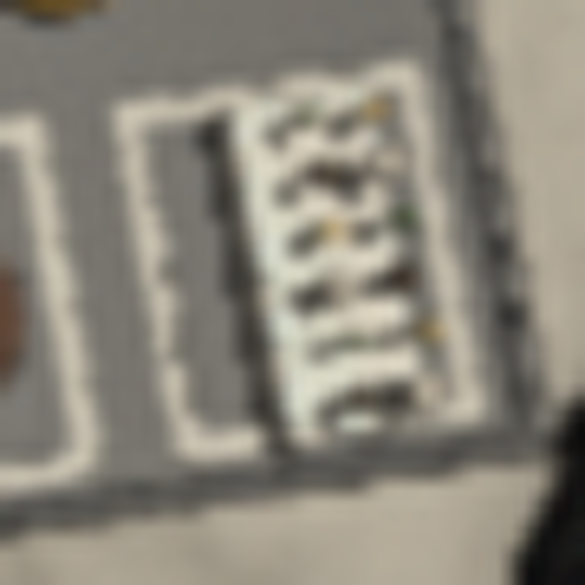

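Run:
```python
from h import *
im=cv2.imread("pics/t31.png")
cv2.imwrite("pics/t34.png",cv2.resize(im[180:235,175:255],None,fx=9,fy=9,interpolation=cv2.INTER_CUBIC))
def P(x,y,z):
    u,v=proj("top",[x,y,z]);return [round((u-175+.5)*9),round((v-180+.5)*9)]
print("hub",P(.432,.355,.047),"cone base",P(.4308,.2845,.004),"tip",P(.4308,.2845,.05))
```

```text
hub [183, 245] cone base [497, 263] tip [452, 248]
```

View pics/t34.png

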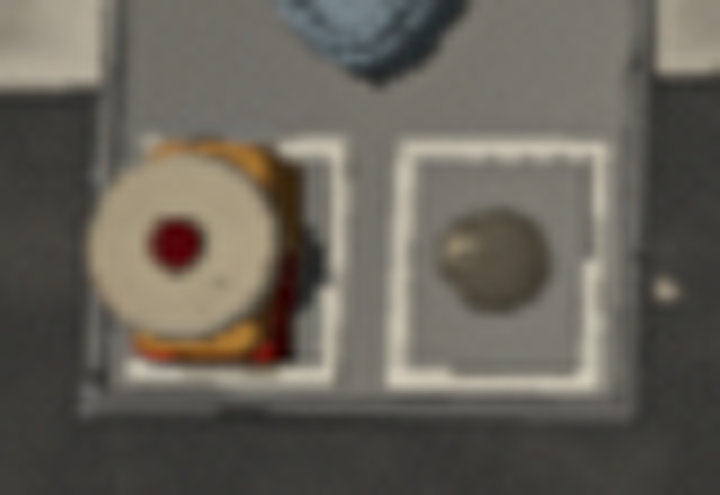

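```bash
python3 -c "
from h import *
pos(); print(ticket.finish_job())"
```

```text
t 39.6 [0.4266 0.051  0.2521] psi -171.6 tilt [-0.0004 -0.0009] g 0.422 F [-0.3 -0.1 -0.5]
the job is handed in; nothing more can be done
None
```

I placed all five things and handed the job in at about 39.6 s, with the arm clear of everything. No verdict is given.

**Tan tray:** the grinding wheel is on the left place and the bur block on the right place, its long side front to back. In the final top picture the block's edges lie within about 1–2 mm of where they should be. I judged the wheel by eye only; it looks centred in its outline.

**Blue tray:** the compound bar is on the left place with its long side front to back, and the felt wheel lies flat on it. The cone stands upright on the right place. The felt wheel's hub and the cone's base each measured within about 2 mm of the intended spot. These figures come from a top picture taken about a second before the end, because the arm hid this tray in the last one. The last scene picture showed it unchanged.

- **Fingertips short of the TCP:** the fingertips ended about 30 mm above the reported TCP, although it is described as lying at the very end of the fingers. My first grasp of the bar therefore closed above it and touched nothing. I corrected the heights from the pictures, and every grasp after that held.
- **Gripper reading low:** on most things the gripper closed about 4–6 mm narrower than their listed size (1 mm on the bur block).
- **Bur block:** I pulled it about 10 mm toward the robot while closing, to keep the gripper away from the jar.
- **Forces:** the highest wrist force I saw was about 8 N, while setting things down.

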